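Fill a tasting chest with truffles by the scoop

TASK

Use the steel scoop to move at least four of the six truffles from the sloping steel trough into the open wooden tasting chest, never touching a truffle with the fingers and leaving none anywhere but in the trough or the chest. Then lay the scoop back on its rest, bowl up and in the tray as it was, and shut the chest's lid. Leave the carton, the ribbon spool and the stamp where they stand.

Things in the scene. Friction and masses are not known exactly. Their poses are not given: they have to be found in the camera images.
- chest: Empty wooden tasting chest, fixed, 140 x 204 mm and 63 mm high when shut. Origin under the middle of its base; x to the hinged back, y along its length, z up. Inside 126 mm (x) by 190 mm (y); walls 7 mm thick with their top 52 mm above the table, inner floor 7 mm above it. Its lid stands open at the back.
- chest_lid (a joint): Lid angle, rad: 0 shut, 1.75 fully open (10 degrees past upright). The lid is a board 142 mm deep, 206 mm wide, 10 mm thick, 0.16 kg. Hinge line along the chest's y at x = 70, z = 52 mm in its frame. Damped, with slight friction: it stays where it is put from about 1.35 rad up; pushed below about 1.2 it sinks shut by its own weight in about 2 s.
- lid_rim (a point): Middle of the lid's front rim, half-way through its thickness: the top edge of the lid while it stands open, about 195 mm above the table.
- trough: Steel scoop trough, fixed, frame at table height: half-round channel, inner radius 26 mm, 130 mm long, sloping down toward +y at 0.28 rad (16 degrees). Bottom line from the open end (y = -67, z = 43 mm, enter here) to the foot of the closed end (y = 58, z = 7). End wall square to the slope, 84 mm high, corners cut off about 6 mm; flat sides, 78 mm high near it, 27 at the open end (off the bottom).
- scoop_rest: Low steel rest, fixed: tray 72 mm (x) by 116 mm (y), floor 2 mm thick, lip 8 mm high all round. Origin at table height under the middle of the lying scoop; the tray's middle is at y = +33 mm. The scoop's bowl lies in the tray pointing along +y (scoop's origin at about y = -2 mm); its handle sticks out over the lip along -y, over the bare table.
- rest_tray (a point): Middle of the rest's tray floor, 2 mm above the table.
- scoop: Loose steel scoop, 46 x 170 x 43 mm, 0.11 kg, bowl up on its rest. Origin level with the underside; y to the open lip, z up out of the bowl. Bowl: round-bottomed, 46 mm wide, floor 3 mm, sides 30 mm high, open at front and top, from its back wall (y = 10, up to z = 43 mm) to its lip (y = 85). Handle: round rod 12.6 mm thick, its axis from y = 10, z = 23 to y = -75, z = 7 mm.
- scoop_grip (a point): Point on the axis of the scoop's handle at y = -40, z = 13.4 mm in the scoop's frame: where to hold it.
- scoop_lip (a point): Middle of the scoop's front lip, on its underside.
- scoop_bowl (a point): Underside of the scoop's bowl, at y = 45 mm in the scoop's frame.
- truffle_1: Truffle 1, like truffle 0.
- truffle_2: Truffle 2, like truffle 0.
- truffle_3: Truffle 3, like truffle 0.
- truffle_4: Truffle 4, like truffle 0.
- truffle_5: Truffle 5, like truffle 0.
- truffle_0: Truffle 0, a loose chocolate: a plain ball 22 mm across, 12 g, glossy and slippery (friction about 0.2); origin at the ball's centre. All six lie in the trough at first and are alike.
- upright_carton: Bystander: small carton standing upright, loose, 24 x 58 x 85 mm, origin under its middle.
- ribbon_spool: Bystander: ribbon spool lying flat, loose, 77 mm across, 28 mm high, origin under its middle.
- stamp: Bystander: hand stamp standing on its foot, loose, 30 x 50 x 70 mm, origin under its middle.

How it is judged:
By the outcome, as a careful person would: the job done as asked, in the order asked, and still so for the second after the job is handed in, with the robot touching nothing.
It also fails if it takes over 69 s, if anything falls off the work surface, if the arm or the gripper's body presses on something with over 40 N, if the wrist force passes 120 N, or if a joint passes its speed limit or range.

ROBOT

A 6-joint arm with a two-finger parallel gripper is mounted at the origin on a cart in front of the work surface, level with it; the furniture and walls round the work are solid. World frame = base frame: x ahead of the robot, y to its left, z up, the work surface at z = 0. Lengths are in m, angles in rad, forces in N, time in s.
With the tool pointing down it reaches from about 0.25 to 0.775 m from the base axis. Payload 4 kg.
Tool frame: the origin (TCP) lies at the very end of the fingers, on their centre line; the grasp point (between the pads) lies 19 mm behind it (robot.tcp_to_grasp is the distance from the TCP to the grasp point, in m); z points along the fingers, y is the line along which they close (so a half turn about z gives the same grasp; the last joint's range is limited). The gripper opens to 94 mm and grips with 3 to 60 N. Pads are 16 mm wide; open, the fingers measure 119 mm over their backs; the gripper's body (75 mm by 177 mm) begins 78 mm behind the grasp point.
Start: joints at [-1.437, 0.087, 1.371, -0, 1.684, -0.103], TCP at [0.129, -0.535, 0.206] pointing down, gripper open.
Joint ranges: [-3.1, 3.1], [-0.76, 2.03], [0.27, 2.55], [-1.08, 4.22], [0.17, 2.65], [-2.57, 2.57]. Speed limits (rad/s): [2.79, 2.79, 3.14, 3.14, 3.14, 3.14].

INTERFACE

Orientations are given as [roll, pitch, yaw] about the fixed x, y, z axes, in that order (R = Rz(yaw) Ry(pitch) Rx(roll)).
In Python, from bench import robot gives the robot as it stands.
- The arm moves only by the shell command python3 nudge.py 'ROWS'. ROWS is rows parted by semicolons, their numbers by spaces, 1 to 20 of them, each of 5 numbers: the finger opening in m, then dx, dy, dz in m, then a turn about the tool's z in rad; each row shifts and turns the commanded pose from where the row before left it, along the tool's axes as they then stand; what a row does not reach is not made up. A row lasts 1/12 s, in which the tool goes at most 0.0417 m and 0.125 rad, less where a joint would pass 70% of its speed; a pose out of reach is approached as far as the arm can. The fingers move at their own pace and stop on an object; the grip force is fixed at half the most. Time passes only in rows, so rows that do not move let the fingers close. It prints the time, the measured TCP pose, the force, the opening and the grip force at its end.
- robot.get_obs(): the state, without advancing time (a new reading comes with each control period).
- robot.snapshot(name): name is "scene" or "top" or "wrist"; returns a dict with "color" (384x512x3 uint8, blue, green, red), "fx", "fy", "cx", "cy" (pixels), "extrinsics" (4x4, takes a point from world to camera coordinates). Camera axes: x right, y down, z forward; pixel columns grow to the right and rows downward; lengths in m; the calibration is good to about 2 mm. A picture is of the moment at which its call begins. There is no depth.
- robot.close_job(): hands the job in; it is judged then, once.
The state is a dict: "time": time; "joint_positions": joint angles; "qvel": joint speeds; "joint_torque": joint torques, N m; "tool_pos": TCP position; "ee_rot": TCP orientation; "wrist_force": force on the tool from outside, world axes, zero at the start; "wrist_torque": the same for the moment, N m; "width": finger opening in m; "finger_force": force on a finger pad.
Only numpy, scipy, OpenCV 4.12 (cv2) and the standard library are available. Lean on these libraries where they do the work, as an engineer would, in place of code of your own. Each camera call takes 0.05 s, during which the arm holds its last target. There are 200 camera calls.

## Working session

There is one attempt and no reset: what is moved stays moved. The work goes in short steps, Python scripts to look and compute and a shell command to move; the robot and the scene stay as the last step left them, time stands still between calls to the robot, and variables do not carry over. Pictures are saved under pics/ and viewed, at most 10 in all, crops included, and the job is handed in when it is done.

```bash
ls; mkdir -p pics; python3 - <<'E'
from bench import robot
import cv2,numpy as np
o=robot.get_obs();print({k:np.round(v,3) for k,v in o.items()})
for n in ["scene","top"]:
    s=robot.snapshot(n);cv2.imwrite(f"pics/{n}0.png",s["color"])
    print(n,s["fx"],s["fy"],s["cx"],s["cy"]);print(np.round(s["extrinsics"],4).tolist())
    np.savez(f"pics/{n}0.npz",**s)
E
```

```text
bench.py
nudge.py
pics
{'time': np.float64(0.0), 'joint_positions': array([-1.437,  0.088,  1.372, -0.   ,  1.684, -0.103]), 'qvel': array([-0.   , -0.   ,  0.001,  0.001,  0.002,  0.001]), 'joint_torque': array([ 1.0000e-03, -3.4019e+01, -3.0243e+01,  7.2000e-02,  3.3000e-02,
       -0.0000e+00]), 'tool_pos': array([ 0.129, -0.534,  0.204]), 'ee_rot': array([-3.139, -0.   ,  0.237]), 'wrist_force': array([ 0.123,  0.291, -0.14 ]), 'wrist_torque': array([ 0.034,  0.025, -0.018]), 'finger_force': np.float64(0.0), 'width': np.float64(0.094)}
scene 456.13960069790255 456.13960069790255 250.63728052519687 195.90408594956062
[[0.9033, -0.4284, -0.023, -0.5603], [-0.2743, -0.5356, -0.7986, 0.0755], [0.3299, 0.7277, -0.6014, 0.9191], [0.0, 0.0, 0.0, 1.0]]
top 399.93710720782946 399.93710720782946 256.49287572313 184.14977357558496
[[-0.0133, -0.9999, 0.0019, -0.2228], [-0.9927, 0.013, -0.1201, 0.5215], [0.1201, -0.0035, -0.9928, 0.8587], [0.0, 0.0, 0.0, 1.0]]
```

View pics/scene0.png

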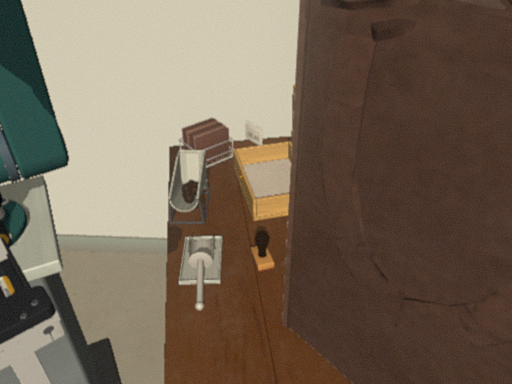

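View pics/top0.png

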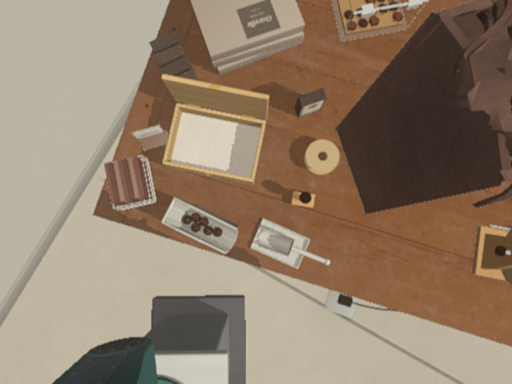

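The scene view shows the scoop handle end at (200,305), the tray around (201,258), the trough around (188,190) and the stamp at (262,250). The top view shows the trough around (200,225), the truffles around (202,224), the rest at (281,244) with the handle end at (327,261), the chest at (215,143) with its lid toward the upper side, the stamp at (304,199), the spool at (322,156) and the carton at (311,102).

```bash
cat > h.py <<'E'
import numpy as np,cv2
from bench import robot
def load(n): return dict(np.load(n))
def proj(s,P):
    P=np.atleast_2d(P);E=s["extrinsics"];c=P@E[:3,:3].T+E[:3,3]
    return np.c_[s["fx"]*c[:,0]/c[:,2]+s["cx"],s["fy"]*c[:,1]/c[:,2]+s["cy"]]
def ray(s,uv):
    uv=np.atleast_2d(uv).astype(float);E=s["extrinsics"];R=E[:3,:3]
    d=np.c_[(uv[:,0]-s["cx"])/s["fx"],(uv[:,1]-s["cy"])/s["fy"],np.ones(len(uv))]@R
    return -R.T@E[:3,3],d
def plane(s,uv,z):
    o,d=ray(s,uv);return o+d*((z-o[2])/d[:,2])[:,None]
def snap(n,name):
    s=robot.snapshot(n);np.savez(f"pics/{name}.npz",**s);return s
E
python3 - <<'E'
from h import *
t=load("pics/top0.npz")["color"]
c=t[60:270,90:350];cv2.imwrite("pics/c0.png",cv2.resize(c[0:135],None,fx=3,fy=3,interpolation=2))
c=cv2.resize(t[185:270,155:335],None,fx=4.4,fy=4.4,interpolation=2);cv2.imwrite("pics/c1.png",c)
E
```

```text
(no output)
```

View pics/c1.png

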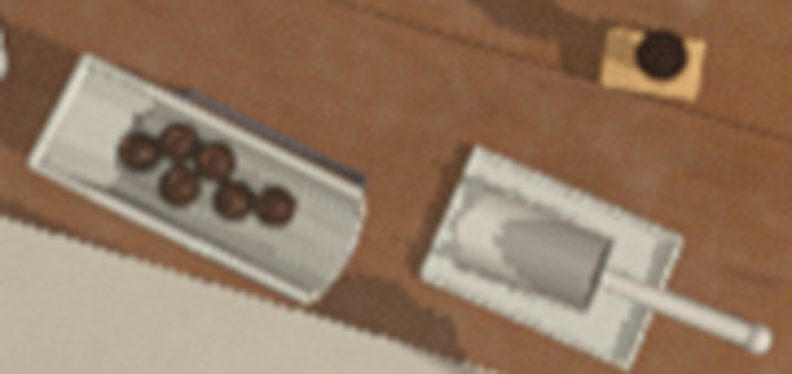

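View pics/c0.png

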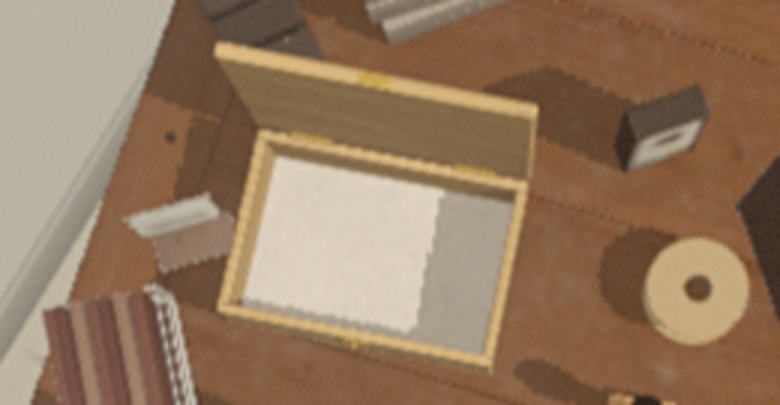

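c1 shows the trough's closed end at upper left (corners (85,55) and (30,165)) and its open mouth at right (365,185)-(310,300). The six truffles run from (138,150) to (274,205), the tray corners are (475,145), (683,240), (628,368), (420,278), and the handle knob is at (760,338). c0 shows the chest rim corners at about (262,133), (527,185), (492,370), (220,312), and the lid's front rim from (217,45) to (537,108).

```bash
cat > fit.py <<'E'
from h import *
s=load("pics/top0.npz")
A=lambda p:np.array(p,float)/4.4+[155,185]-0.4
B=lambda p:np.array(p,float)/3+[90,60]-0.3
def kab(M,W):
    M=np.array(M,float);W=W[:,:2];mc=M.mean(0);wc=W.mean(0)
    H=(M-mc).T@(W-wc);th=np.arctan2(H[0,1]-H[1,0],H[0,0]+H[1,1])
    R=np.array([[np.cos(th),-np.sin(th)],[np.sin(th),np.cos(th)]])
    t=wc-R@mc;return th,t,np.linalg.norm((M-mc)@R.T+wc-W,axis=1)
# rest: +y toward left end of picture
W=plane(s,A([[475,145],[683,240],[628,368],[420,278]]),.008)
print("rest",kab([[36,91],[36,-25],[-36,-25],[-36,91]]*np.array(.001),W))
print("knob",plane(s,A([760,338]),.007),"bowl back",plane(s,A([[612,238],[588,310]]),.040))
W=plane(s,B([[262,133],[527,185],[492,370],[220,312]]),.052)
print("chest",kab(np.array([[70,102],[70,-102],[-70,-102],[-70,102]])*.001,W))
print("lidrim corners",plane(s,B([[217,45],[537,108]]),.195))
# trough: end wall top corners (z~.085), bottom
W=plane(s,A([[85,55],[30,165]]),.085);print("endwall",W)
W=plane(s,A([[365,185],[310,300]]),.062);print("mouth",W,)
print("truf",plane(s,A([[138,150],[179,143],[214,160],[179,185],[232,199],[274,205]]),.035))
print("stamp",plane(s,A([[662,55]]),.065),"stampbase",plane(s,A([[608,27],[706,40],[697,100],[602,86]]),.01))
E
python3 fit.py
```

```text
rest (np.float64(-0.4271175424474697), array([ 0.37372617, -0.31052981]), array([0.00091364, 0.00090711, 0.00079726, 0.00097477]))
knob [[ 0.34536906 -0.38581473  0.007     ]] bowl back [[ 0.39727623 -0.30871148  0.04      ]
 [ 0.36243133 -0.29607526  0.04      ]]
chest (np.float64(-0.2143158261105454), array([ 0.60914949, -0.13882272]), array([0.00138389, 0.00228099, 0.0004678 , 0.00200581]))
lidrim corners [[ 0.70790084 -0.054625    0.195     ]
 [ 0.6645963  -0.25403295  0.195     ]]
endwall [[ 0.48716751 -0.05711034  0.085     ]
 [ 0.4356446  -0.03187807  0.085     ]]
mouth [[ 0.42455456 -0.18812392  0.062     ]
 [ 0.37017411 -0.16138925  0.062     ]]
truf [[ 0.44382714 -0.07387068  0.035     ]
 [ 0.44703776 -0.09428968  0.035     ]
 [ 0.43835574 -0.11176767  0.035     ]
 [ 0.42619581 -0.09439472  0.035     ]
 [ 0.41892391 -0.12076247  0.035     ]
 [ 0.41568361 -0.14162788  0.035     ]]
stamp [[ 0.48530205 -0.33277605  0.065     ]] stampbase [[ 0.50496733 -0.31210999  0.01      ]
 [ 0.49754664 -0.36261504  0.01      ]
 [ 0.46659022 -0.35702059  0.01      ]
 [ 0.47445153 -0.30827701  0.01      ]]
```

```bash
python3 nudge.py '0.094 0.033 -0.0158 0 0;0.094 0.033 -0.0158 0 0;0.094 0.033 -0.0158 0 0;0.094 0.033 -0.0158 0 0;0.094 0.033 -0.0158 0 0;0.094 0.033 -0.0158 0 0;0.094 0.033 -0.0158 0 0;0.094 0.033 -0.0158 0 0;0.05 0 0 0 -0.115;0.05 0 0 0 -0.115;0.05 0 0 0 -0.115;0.05 0 0 0 -0.115;0.05 0 0 0 -0.115;0.05 0 0 0 -0.115;0.05 0 0 0 -0.115;0.05 0 0 0 -0.102;0.05 0 0 0 0'
python3 - <<'E'
from h import *
s=snap("wrist","w1");cv2.imwrite("pics/w1.png",s["color"]);o=robot.get_obs();print(o["tool_pos"],o["ee_rot"],o["joint_positions"])
P=plane(s,[[0,0],[511,0],[511,383],[0,383]],0);print(P)
E
```

```text
time: 1.52
tool_pos: [0.3558, -0.3496, 0.2049]
ee_rot: [-3.141, -0.0, 1.145]
wrist_force: [0.1, 0.5, 1.1]
width: 0.0498
finger_force: 0.0
[ 0.35582549 -0.34965056  0.2049536 ] [-3.14070709e+00 -3.56816278e-04  1.14165834e+00] [-8.90294958e-01 -2.62741222e-02  1.48831582e+00 -7.49692206e-05
  1.68050278e+00 -4.61165302e-01]
[[ 0.16816641 -0.05222176  0.        ]
 [ 0.69886014 -0.29296101  0.        ]
 [ 0.57898881 -0.83454775  0.        ]
 [-0.16261736 -0.49853788  0.        ]]
```

View pics/w1.png

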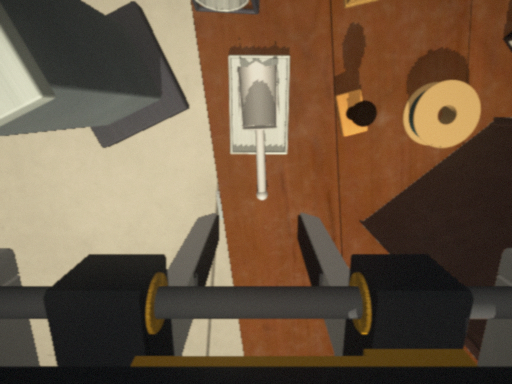

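The wrist view shows the tray corners at (230,56), (290,56), (288,153), (230,154) and the handle from (259,128) to its knob at (262,196), between the fingers.

```bash
python3 - <<'E'
from fit import *
s=load("pics/w1.npz")
W=plane(s,[[229.5,55],[290.5,55],[288,153.5],[229.5,154]],.009)
print("rest",kab(np.array([[-36,91],[36,91],[36,-25],[-36,-25]])*.001,W))
a=plane(s,[[259.3,130],[261.5,196]],.0);
for uv,z in (([259.3,130],.023),([261.7,195],.009)): print(plane(s,uv,z))
E
```

```text
rest (np.float64(-0.4271175424474697), array([ 0.37372617, -0.31052981]), array([0.00091364, 0.00090711, 0.00079726, 0.00097477]))
knob [[ 0.34536906 -0.38581473  0.007     ]] bowl back [[ 0.39727623 -0.30871148  0.04      ]
 [ 0.36243133 -0.29607526  0.04      ]]
chest (np.float64(-0.2143158261105454), array([ 0.60914949, -0.13882272]), array([0.00138389, 0.00228099, 0.0004678 , 0.00200581]))
lidrim corners [[ 0.70790084 -0.054625    0.195     ]
 [ 0.6645963  -0.25403295  0.195     ]]
endwall [[ 0.48716751 -0.05711034  0.085     ]
 [ 0.4356446  -0.03187807  0.085     ]]
mouth [[ 0.42455456 -0.18812392  0.062     ]
 [ 0.37017411 -0.16138925  0.062     ]]
truf [[ 0.44382714 -0.07387068  0.035     ]
 [ 0.44703776 -0.09428968  0.035     ]
 [ 0.43835574 -0.11176767  0.035     ]
 [ 0.42619581 -0.09439472  0.035     ]
 [ 0.41892391 -0.12076247  0.035     ]
 [ 0.41568361 -0.14162788  0.035     ]]
stamp [[ 0.48530205 -0.33277605  0.065     ]] stampbase [[ 0.50496733 -0.31210999  0.01      ]
 [ 0.49754664 -0.36261504  0.01      ]
 [ 0.46659022 -0.35702059  0.01      ]
 [ 0.47445153 -0.30827701  0.01      ]]
rest (np.float64(-0.4332142800596891), array([ 0.37539195, -0.31117807]), array([0.00109597, 0.00036348, 0.00113276, 0.00104408]))
[[ 0.37791457 -0.30601538  0.023     ]]
[[ 0.34609372 -0.38410109  0.009     ]]
```

```bash
python3 nudge.py '0.05 -0.014 0.004 0 -0.02;0.05 0 0 0.036 0;0.05 0 0 0.036 0;0.05 0 0 0.036 0;0.05 0 0 0.036 0;0.05 0 0 0.036 0;0.05 0 0 0.01 0;0.05 0 0 0.009 0;0.0 0 0 0 0;0 0 0 0 0;0 0 0 0 0;0 0 0 0 0;0 0 0 0 0;0 0 0 0 0'
```

```text
time: 2.73
tool_pos: [0.3544, -0.3649, 0.0077]
ee_rot: [3.14, 0.001, 1.164]
wrist_force: [0.4, 0.9, 0.4]
width: 0.0135
finger_force: 0.0
```

```bash
python3 nudge.py '0 0 0 0 0;0 0 0 0 0;0 0 0 0 0'; python3 nudge.py '0 0 0 -0.01 0;0 0 0 -0.02 0;0 0 0 -0.03 0;0 0 0 -0.03 0;0 0 0 -0.03 0;0 0 0 -0.03 0;0 0 0 0 0'; python3 - <<'E'
from h import *
s=snap("wrist","w2");cv2.imwrite("pics/w2.png",s["color"]);s2=snap("scene","s2")
cv2.imwrite("pics/w2.png",np.hstack([cv2.resize(s["color"][0:260,130:430],None,fx=1.3,fy=1.3),cv2.resize(s2["color"][90:350,130:330],None,fx=1.3,fy=1.3)]))
E
```

```text
time: 2.98
tool_pos: [0.3542, -0.3649, 0.0073]
ee_rot: [3.14, 0.001, 1.164]
wrist_force: [-0.2, 0.1, 3.5]
width: 0.0118
finger_force: 29.9
time: 3.57
tool_pos: [0.3561, -0.367, 0.164]
ee_rot: [3.13, 0.006, 1.164]
wrist_force: [0.3, -1.0, -0.2]
width: 0.0117
finger_force: 29.9
```

View pics/w2.png

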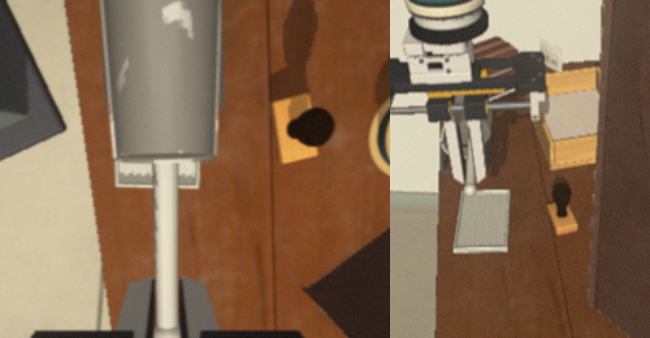

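The scoop is held between the fingers, bowl up and near level. Its back wall's edge is at about row 121 of the wrist image, and the tray is seen empty.

```bash
cat >> h.py <<'E'
def scoop_pts(tcp,yaw,pitch,pts,yg=-.0535,d=.0058):
    zg=.007+(yg+.075)*16/85; f=np.array([np.cos(yaw),np.sin(yaw),0]);c,s=np.cos(pitch),np.sin(pitch)
    G=np.array(tcp)+[0,0,d]
    return np.array([G+f*((y-yg)*c-(z-zg)*s)+np.array([0,0,1])*((y-yg)*s+(z-zg)*c)+np.array([np.sin(yaw),-np.cos(yaw),0])*x for x,y,z in pts])
E
python3 - <<'E'
from h import *
s=load("pics/w2.npz");o=robot.get_obs();print(s["fx"],o["tool_pos"],o["ee_rot"],o["wrist_torque"])
for p in (-.2,-.1,0,.1):
    P=scoop_pts(o["tool_pos"],o["ee_rot"][2],p,[(-.023,.01,.043),(.023,.01,.043),(0,.01,.043),(0,-.075,.007),(0,.085,.0),(0,.085,.003)])
    print(p,np.round(proj(s,P),0).tolist())
s2=load("pics/top0.npz")
# trough axis edges & mouth, spool
E
```

```text
299.27344160066093 [ 0.35420732 -0.36470177  0.15767792] [3.13924879e+00 1.34428464e-03 1.16383479e+00] [-0.08398247 -0.0051957   0.02321912]
-0.2 [[208.0, 115.0], [296.0, 115.0], [252.0, 115.0], [253.0, 256.0], [252.0, 10.0], [252.0, 7.0]]
-0.1 [[206.0, 120.0], [298.0, 120.0], [252.0, 120.0], [253.0, 254.0], [252.0, -3.0], [252.0, -6.0]]
0 [[204.0, 126.0], [300.0, 126.0], [252.0, 126.0], [253.0, 252.0], [252.0, -16.0], [252.0, -18.0]]
0.1 [[202.0, 135.0], [301.0, 135.0], [252.0, 135.0], [253.0, 250.0], [252.0, -28.0], [252.0, -29.0]]
```

```bash
python3 nudge.py '0 0.0276 0.0161 0 0;0 0.0276 0.0161 0 0;0 0.0276 0.0161 0 0;0 0.0276 0.0161 0 0;0 0.0276 0.0161 0 0;0 0.0276 0.0161 0 0;0 0.0276 0.0161 0 0;0 0.0276 0.0161 0 0;0 0 0 0 -0.097;0 0 0 0 -0.096;0 0 0 0 0;0 0 0 0 0'; python3 - <<'E'
from h import *
o=robot.get_obs();s=snap("wrist","w3");print(o["tool_pos"],o["ee_rot"])
cv2.imwrite("pics/w3.png",s["color"]);t=snap("top","t3")["color"]
cv2.imwrite("pics/w3.png",np.hstack([s["color"][:330],cv2.resize(t[60:270,90:290],None,fx=1.4,fy=1.5714)]))
E
```

```text
time: 4.67
tool_pos: [0.5584, -0.2118, 0.1537]
ee_rot: [-3.137, -0.001, 1.355]
wrist_force: [-0.8, 0.5, -0.5]
width: 0.0117
finger_force: 29.9
[ 0.5584122  -0.21183993  0.15374045] [-3.13695401e+00 -1.01275083e-03  1.35456210e+00]
```

View pics/w3.png

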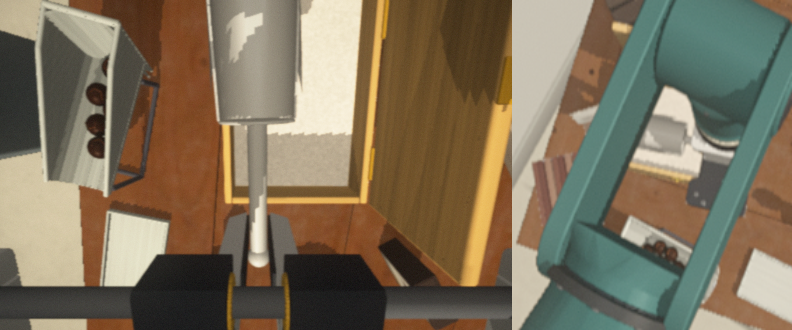

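The wrist view shows the chest's near wall from (226,202) to (366,202), its inner edge at about row 188, and the scoop above the chest. The trough is at the left, with end-wall corners at (45,5) and (118,20) and mouth corners at (46,180) and (109,194).

```bash
python3 - <<'E'
from h import *
s=load("pics/w3.npz");o=robot.get_obs();p=np.array(o["tool_pos"])
g=lambda P:[(np.round((q-p)[:2]@np.array([[np.cos(1.357),np.sin(1.357)],[np.sin(1.357),-np.cos(1.357)]]).T,4).tolist(),np.round(q,3).tolist()) for q in P]
print("wall outer corners L,R; inner",g(plane(s,[[226,203],[366,203],[231,187],[361,187]],.052)))
print("trough endwall",plane(s,[[44,4],[118,20]],.087).round(4).tolist(),"mouth",plane(s,[[45,180],[110,195]],.069).round(4).tolist())
print("pred chest y-wall outer corners",)
th=-.2143;R=np.array([[np.cos(th),-np.sin(th)],[np.sin(th),np.cos(th)]]);c=np.array([.60915,-.13882])
print(proj(s,np.c_[np.array([[-.07,-.102],[.07,-.102],[-.063,-.095],[.063,-.095]])@R.T+c,[.052]*4]))
E
```

```text
wall outer corners L,R; inner [([-0.016, -0.0316], [0.524, -0.221, 0.052]), ([-0.0162, 0.1057], [0.659, -0.251, 0.052]), ([0.0002, -0.0263], [0.533, -0.207, 0.052]), ([-0.0, 0.0995], [0.656, -0.234, 0.052])]
trough endwall [[0.4371, -0.0343, 0.087], [0.4867, -0.0562, 0.087]] mouth [[0.3724, -0.1602, 0.069], [0.4253, -0.1863, 0.069]]
pred chest y-wall outer corners
[[221.27015607 206.20737939]
 [363.60133257 206.05019863]
 [228.18085264 199.39250447]
 [357.04280327 199.23846946]]
```

```bash
python3 nudge.py '0 0.002 0.003 0.03 0;0 0 0 0.03 0;0 0 0 0.025 0;0 0 0 0.008 0;0 0 0 0 0;0 0 0 0.002 0;0 0 0 0.002 0;0 0 0 0 0'; python3 nudge.py '0 0 0 0.002 0;0 0 0 0.002 0;0 0 0 0 0';python3 - <<'E'
from h import *
o=robot.get_obs();s=snap("wrist","w4");print(o["tool_pos"],o["ee_rot"])
for p in (-.4,-.3,-.2,-.1,0):
    P=scoop_pts(o["tool_pos"],o["ee_rot"][2],p,[(-.023,.01,.043),(.023,.01,.043),(0,-.075,.007),(0,.085,.0)])
    print(p,np.round(proj(s,P),0).tolist())
cv2.imwrite("pics/w4.png",s["color"][:330])
E
```

```text
time: 5.43
tool_pos: [0.5638, -0.2118, 0.0612]
ee_rot: [3.139, 0.001, 1.356]
wrist_force: [0.4, 1.2, -0.1]
width: 0.0117
finger_force: 30.0
time: 5.68
tool_pos: [0.564, -0.2116, 0.0575]
ee_rot: [3.138, 0.001, 1.357]
wrist_force: [-0.4, 0.0, 4.6]
width: 0.0117
finger_force: 30.0
[ 0.56402161 -0.21155308  0.05749584] [3.13820460e+00 6.77553477e-04 1.35681060e+00]
-0.4 [[215.0, 112.0], [299.0, 112.0], [257.0, 265.0], [257.0, 37.0]]
-0.3 [[213.0, 114.0], [301.0, 114.0], [257.0, 264.0], [257.0, 23.0]]
-0.2 [[211.0, 117.0], [303.0, 117.0], [257.0, 262.0], [257.0, 9.0]]
-0.1 [[209.0, 122.0], [305.0, 122.0], [257.0, 260.0], [257.0, -4.0]]
0 [[207.0, 129.0], [307.0, 129.0], [257.0, 258.0], [257.0, -17.0]]
```

View pics/w4.png

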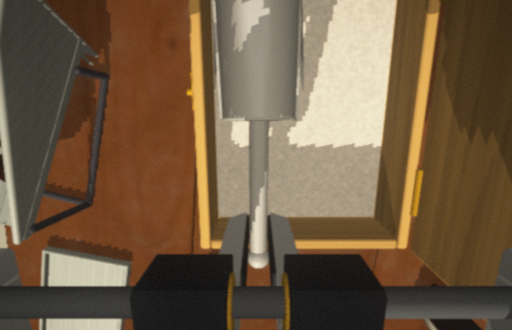

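The scoop now lies inside the chest, its back wall at row 120, its handle over the near wall (rows 240-248) and the knob at (258,260). The force has begun to rise.

```bash
cat > tilt.py <<'E'
from h import *
def tilt(name):
    o=robot.get_obs();s=snap("wrist",name);g=s["color"].astype(int)
    for p in (-.5,-.4,-.3,-.2,-.1,0,.1,.2):
        P=scoop_pts(o["tool_pos"],o["ee_rot"][2],p,[(0,.01,.043),(0,.085,.003),(.023,.085,.03)]);print(p,np.round(proj(s,P),0)[:,1].tolist(),end=" ")
    print();print(o["tool_pos"].round(4),o["wrist_force"].round(1))
    print("col mean BGR rows0..130 step4",[tuple(g[r:r+2,248:266].mean((0,1)).astype(int).tolist()) for r in range(0,134,4)])
    w=g[:,:,:].sum(2)
E
python3 nudge.py '0 0 0 0.002 0;0 0 0 0.002 0;0 0 0 0 0';python3 nudge.py '0 0 0 0.002 0;0 0 0 0.002 0;0 0 0 0 0'; python3 -c "
from tilt import *
tilt('w5')"
```

```text
time: 5.98
tool_pos: [0.5643, -0.211, 0.0539]
ee_rot: [3.138, -0.0, 1.357]
wrist_force: [-0.5, 1.4, 6.9]
width: 0.0117
finger_force: 30.0
time: 6.23
tool_pos: [0.5644, -0.2109, 0.0513]
ee_rot: [3.137, -0.0, 1.357]
wrist_force: [-2.8, 3.3, 10.3]
width: 0.0116
finger_force: 30.0
-0.5 [112.0, 48.0, 20.0] -0.4 [112.0, 34.0, 6.0] -0.3 [114.0, 20.0, -8.0] -0.2 [117.0, 7.0, -21.0] -0.1 [122.0, -7.0, -33.0] 0 [129.0, -19.0, -45.0] 0.1 [138.0, -32.0, -54.0] 0.2 [149.0, -43.0, -61.0] 
[ 0.5644 -0.2109  0.0513] [-2.8  3.3 10.3]
col mean BGR rows0..130 step4 [(162, 189, 202), (155, 181, 196), (148, 174, 187), (136, 160, 174), (118, 135, 144), (116, 133, 141), (116, 133, 141), (117, 134, 142), (116, 133, 141), (117, 134, 141), (117, 134, 141), (118, 135, 142), (119, 134, 142), (119, 135, 142), (119, 136, 143), (120, 136, 144), (120, 136, 144), (120, 136, 144), (120, 137, 145), (121, 137, 145), (121, 138, 146), (122, 138, 146), (122, 138, 146), (123, 139, 147), (123, 139, 147), (123, 140, 148), (122, 139, 147), (100, 114, 120), (86, 99, 104), (114, 130, 138), (115, 131, 139), (117, 134, 141), (122, 140, 149), (123, 140, 149)]
```

```bash
python3 - <<'E'
from h import *
for n in("w4","w5"):
    g=load(f"pics/{n}.npz")["color"][:,:,1].astype(int)
    for c in range(215,304,6): print(n,c,g[0:44:3,c].tolist(),g[96:126:3,c].tolist())
E
```

```text
w4 215 [101, 128, 145, 151, 157, 164, 161, 172, 133, 135, 134, 131, 129, 129, 120] [144, 144, 136, 140, 139, 132, 129, 121, 128, 123]
w4 221 [94, 93, 95, 96, 89, 91, 93, 94, 89, 90, 94, 92, 90, 90, 92] [129, 135, 146, 162, 170, 172, 174, 179, 149, 154]
w4 227 [105, 107, 104, 104, 105, 109, 104, 105, 107, 110, 108, 105, 107, 110, 107] [107, 103, 100, 100, 103, 99, 103, 112, 164, 153]
w4 233 [118, 132, 142, 150, 147, 147, 150, 151, 137, 116, 119, 116, 119, 120, 124] [116, 118, 117, 118, 119, 122, 123, 134, 184, 213]
w4 239 [175, 174, 176, 174, 177, 177, 173, 172, 175, 175, 171, 174, 172, 173, 168] [126, 125, 125, 123, 126, 126, 129, 156, 187, 227]
w4 245 [136, 192, 195, 195, 194, 194, 195, 197, 194, 191, 193, 193, 186, 186, 137] [135, 132, 132, 132, 133, 131, 137, 133, 149, 227]
w4 251 [195, 201, 203, 201, 200, 201, 203, 203, 203, 167, 153, 147, 143, 145, 148] [141, 143, 140, 141, 142, 138, 138, 142, 107, 115]
w4 257 [197, 198, 201, 200, 201, 202, 199, 199, 161, 145, 147, 146, 146, 143, 147] [149, 151, 146, 151, 151, 150, 147, 141, 117, 135]
w4 263 [175, 174, 174, 190, 202, 176, 140, 1
[... 2139 characters left out ...]
 [137, 133, 133, 133, 102, 88, 85, 83, 82, 80]
w5 275 [151, 149, 146, 145, 148, 152, 153, 128, 125, 125, 123, 124, 129, 122, 126] [130, 128, 128, 128, 118, 84, 89, 88, 128, 140]
w5 281 [145, 145, 147, 144, 148, 150, 133, 111, 117, 114, 115, 118, 118, 119, 118] [122, 120, 121, 120, 155, 194, 186, 182, 179, 166]
w5 287 [150, 148, 152, 150, 140, 109, 101, 94, 103, 100, 104, 104, 102, 105, 103] [103, 104, 106, 106, 109, 177, 185, 180, 172, 160]
w5 293 [144, 143, 126, 94, 78, 75, 83, 90, 93, 90, 90, 93, 97, 95, 98] [116, 114, 118, 117, 116, 126, 150, 102, 157, 160]
w5 299 [143, 150, 146, 145, 146, 147, 148, 146, 149, 148, 149, 141, 146, 148, 150] [156, 154, 155, 153, 154, 151, 157, 162, 159, 158]
```

```bash
python3 nudge.py '0 0 0 -0.02 0;0 0 0 -0.03 0;0 0 0 -0.03 0;0 0 0 -0.02 0;0 -0.0181 -0.0288 0 0;0 -0.0181 -0.0288 0 0;0 -0.0181 -0.0288 0 0;0 -0.0181 -0.0288 0 0;0 -0.0181 -0.0288 0 0;0 -0.0181 -0.0288 0 0;0 -0.0181 -0.0288 0 0;0 0 0 0 0.1215;0 0 0 0 0.1215;0 0 0 0 0;0 0 0 0 0'; python3 - <<'E'
from h import *
o=robot.get_obs();s=snap("wrist","w6");print(o["tool_pos"],o["ee_rot"])
img=s["color"].copy()
f=np.array([.4414,.8973]);l=np.array([f[1],-f[0]]);O=np.array([.4251,-.1193])
P=[list(O+f*y+l*x)+[z] for x,y,z in [(-.027,-.0595,.069),(.027,-.0595,.069),(-.027,.075,.085),(.027,.075,.085),(0,-.067,.043)]]
print(proj(s,P).round(1).tolist())
for p in(-.35,-.3,-.25,-.2): print(p,proj(s,scoop_pts(o["tool_pos"],o["ee_rot"][2],p,[(0,.085,.0),(0,.01,.043)])).round(0).tolist())
cv2.imwrite("pics/w6.png",cv2.resize(img[:260,110:410],None,fx=2.3,fy=2.3,interpolation=2))
E
```

```text
time: 7.53
tool_pos: [0.3388, -0.2922, 0.1474]
ee_rot: [-3.142, 0.0, 1.117]
wrist_force: [-1.2, 0.1, -0.8]
width: 0.012
finger_force: 30.0
[ 0.33877079 -0.29216509  0.14736402] [-3.14153064e+00  1.26249693e-04  1.11656117e+00]
[[224.4, 28.2], [293.6, 28.5], [216.0, -218.8], [303.7, -218.4], [258.9, 45.6]]
-0.35 [[257.0, 30.0], [257.0, 113.0]]
-0.3 [[257.0, 23.0], [257.0, 114.0]]
-0.25 [[257.0, 16.0], [257.0, 116.0]]
-0.2 [[257.0, 10.0], [257.0, 117.0]]
```

View pics/w6.png

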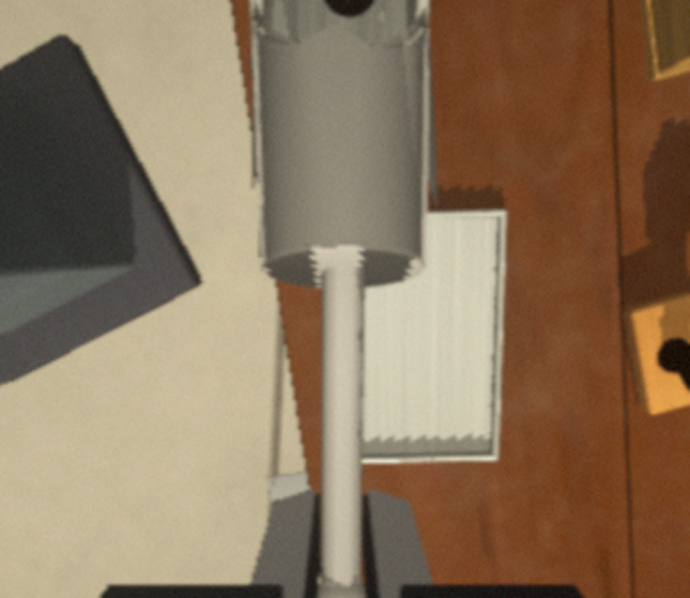

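The bowl is centred over the trough mouth: bowl edges at crop columns 262-424 and trough edges at 256-430. One truffle shows ahead of the lip at (350,0), and the lip is at crop row of about 35, which gives a pitch of about -0.26.

```bash
python3 nudge.py '0 0 0 0.025 0;0 0 0 0.025 0;0 0.006 0 0.002 0;0 0.006 0 0.003 0;0 0 0 0 0'; python3 nudge.py '0 0 0 0.003 0;0 0 0 0.003 0;0 0 0 0 0';python3 nudge.py '0 0 0 0.003 0;0 0 0 0 0'
```

```text
time: 8.0
tool_pos: [0.345, -0.2802, 0.0926]
ee_rot: [-3.141, -0.001, 1.116]
wrist_force: [-0.6, 0.1, -0.5]
width: 0.0117
finger_force: 30.0
time: 8.25
tool_pos: [0.3446, -0.2816, 0.0869]
ee_rot: [3.141, 0.001, 1.114]
wrist_force: [-0.1, 0.6, -1.4]
width: 0.0118
finger_force: 30.0
time: 8.42
tool_pos: [0.3442, -0.2815, 0.0834]
ee_rot: [3.142, 0.0, 1.114]
wrist_force: [1.0, -0.4, -1.5]
width: 0.0113
finger_force: 30.0
```

```bash
python3 nudge.py '0 0 0 0.002 0;0 0.006 0 0.002 0;0 0.006 0 0.0018 0;0 0.006 0 0.0018 0;0 0 0 0 0'; python3 nudge.py '0 0.006 0 0.002 0;0 0.006 0 0.002 0;0 0.006 0 0.002 0;0 0.006 0 0.002 0;0 0 0 0 0'
```

```text
time: 8.83
tool_pos: [0.3524, -0.2638, 0.0753]
ee_rot: [-3.141, -0.001, 1.115]
wrist_force: [-0.4, -0.2, -1.2]
width: 0.0113
finger_force: 30.0
time: 9.25
tool_pos: [0.3631, -0.2423, 0.0673]
ee_rot: [-3.141, -0.001, 1.115]
wrist_force: [-0.1, 0.7, -0.9]
width: 0.0115
finger_force: 30.0
```

```bash
cat > balls.py <<'E'
from h import *
def balls(name,cols=(190,330)):
    o=robot.get_obs();s=snap("wrist",name);g=s["color"];h=cv2.cvtColor(g,cv2.COLOR_BGR2HSV)
    m=((h[:,:,2]<95)&(h[:,:,1]>60)).astype(np.uint8)*255
    m[:,:cols[0]]=0;m[:,cols[1]:]=0;m[215:]=0
    cs,_=cv2.findContours(m,cv2.RETR_EXTERNAL,cv2.CHAIN_APPROX_SIMPLE)
    print(o["time"],o["tool_pos"].round(4),o["wrist_force"].round(1))
    for c in cs:
        if cv2.contourArea(c)>40: print("blob",cv2.boundingRect(c),cv2.contourArea(c))
    for p in(-.28,-.15,0):
        P=scoop_pts(o["tool_pos"],o["ee_rot"][2],p,[(0,.085,.0),(0,.01,.043)]+[(0,y,.014) for y in(.021,.04,.06,.08)]);print(p,proj(s,P)[:,1].round(0).tolist())
E
python3 -c "
from balls import *
balls('w7')
g=load('pics/w7.npz')['color'];print(g[0:130:5,258].tolist())"
```

```text
9.25 [ 0.3631 -0.2423  0.0673] [-0.1  0.7 -0.9]
blob (268, 143, 62, 15) 639.0
blob (227, 0, 54, 35) 1042.0
-0.28 [21.0, 115.0, 110.0, 79.0, 47.0, 16.0]
-0.15 [3.0, 120.0, 107.0, 73.0, 37.0, -0.0]
0 [-17.0, 129.0, 106.0, 69.0, 27.0, -17.0]
[[18, 23, 32], [13, 23, 36], [17, 28, 42], [18, 38, 67], [24, 33, 54], [21, 26, 30], [20, 24, 28], [106, 119, 126], [117, 136, 142], [120, 136, 144], [119, 137, 144], [116, 134, 143], [122, 139, 145], [125, 142, 146], [123, 142, 149], [120, 137, 144], [125, 142, 149], [126, 143, 152], [126, 144, 151], [127, 143, 150], [128, 144, 151], [121, 136, 143], [177, 200, 210], [171, 194, 203], [173, 195, 206], [172, 193, 203]]
```

```bash
python3 nudge.py '0 0.006 0 0.0018 0;0 0.006 0 0.0018 0;0 0.006 0 0.0018 0;0 0.006 0 0.0018 0;0 0 0 0 0'; python3 -c "
from balls import *
balls('w8')";python3 nudge.py '0 0.006 0 0.0018 0;0 0.006 0 0.0018 0;0 0.006 0 0.0018 0;0 0 0 0 0'; python3 -c "
from balls import *
balls('w9')"
```

```text
time: 9.72
tool_pos: [0.3737, -0.2209, 0.0602]
ee_rot: [-3.141, -0.001, 1.115]
wrist_force: [0.0, 0.3, -0.4]
width: 0.0117
finger_force: 30.0
9.7167 [ 0.3737 -0.2209  0.0602] [ 0.   0.3 -0.4]
blob (268, 176, 14, 13) 69.0
blob (283, 174, 47, 15) 411.0
blob (222, 0, 68, 63) 2381.5
-0.28 [21.0, 115.0, 110.0, 79.0, 47.0, 16.0]
-0.15 [3.0, 120.0, 107.0, 73.0, 37.0, -0.0]
0 [-17.0, 129.0, 106.0, 69.0, 27.0, -17.0]
time: 10.1
tool_pos: [0.3816, -0.2048, 0.0548]
ee_rot: [-3.141, -0.001, 1.115]
wrist_force: [0.3, 0.9, -1.4]
width: 0.0116
finger_force: 30.0
10.1 [ 0.3816 -0.2048  0.0548] [ 0.3  0.9 -1.4]
blob (284, 197, 46, 14) 383.0
blob (222, 0, 70, 78) 3691.0
-0.28 [21.0, 115.0, 110.0, 79.0, 47.0, 16.0]
-0.15 [3.0, 120.0, 107.0, 73.0, 37.0, -0.0]
0 [-17.0, 129.0, 106.0, 69.0, 27.0, -17.0]
```

```bash
python3 nudge.py '0 0.005 0 0.0015 0;0 0.005 0 0.0015 0;0 0 0 0 0'; python3 nudge.py '0 0.004 0 0.0012 0;0 0.003 0 0.0009 0;0 0 0 0 0';python3 -c "
from balls import *
balls('w10')"
```

```text
time: 10.4
tool_pos: [0.386, -0.1962, 0.052]
ee_rot: [-3.141, -0.001, 1.114]
wrist_force: [0.2, 0.9, -1.2]
width: 0.0117
finger_force: 30.0
time: 10.65
tool_pos: [0.3891, -0.1901, 0.0499]
ee_rot: [-3.141, -0.001, 1.114]
wrist_force: [0.3, 0.8, -1.0]
width: 0.0114
finger_force: 30.0
10.65 [ 0.3891 -0.1901  0.0499] [ 0.3  0.8 -1. ]
blob (214, 0, 86, 100) 4608.0
-0.28 [21.0, 115.0, 110.0, 79.0, 47.0, 15.0]
-0.15 [3.0, 120.0, 107.0, 73.0, 37.0, -0.0]
0 [-17.0, 129.0, 106.0, 69.0, 27.0, -17.0]
```

```bash
python3 nudge.py '0 0.003 0 0.0009 0;0 0.003 0 0.0009 0;0 0 0 0 0'; python3 -c "
from balls import *
balls('w11')
s=load('pics/w11.npz');cv2.imwrite('pics/w11.png',cv2.resize(s['color'][:200,150:370],None,fx=3,fy=3,interpolation=2))"
```

```text
time: 10.95
tool_pos: [0.3908, -0.1883, 0.0493]
ee_rot: [3.14, 0.007, 1.114]
wrist_force: [-3.9, -7.3, 2.2]
width: 0.0115
finger_force: 30.0
10.95 [ 0.3908 -0.1883  0.0493] [-3.9 -7.3  2.2]
blob (211, 0, 88, 103) 4895.5
-0.28 [20.0, 115.0, 109.0, 79.0, 47.0, 15.0]
-0.15 [2.0, 120.0, 107.0, 73.0, 36.0, -1.0]
0 [-18.0, 130.0, 106.0, 69.0, 27.0, -18.0]
```

View pics/w11.png

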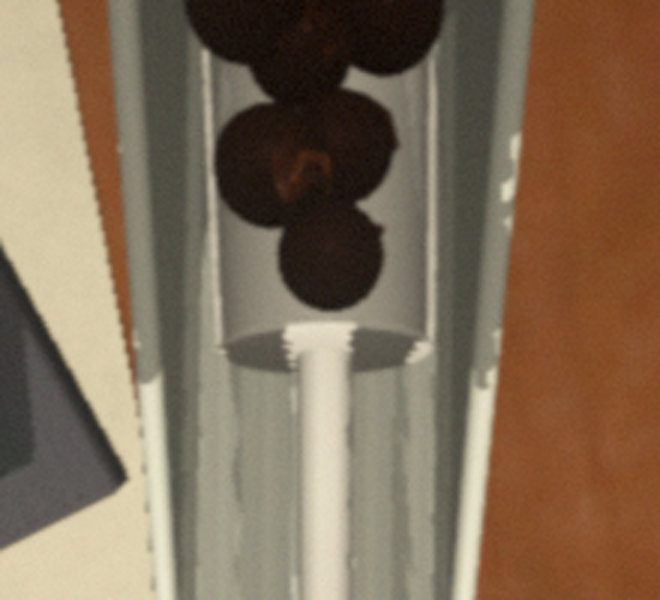

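All six truffles are in the bowl. Three lie behind at crop (330,250), (265,165) and (345,145), and three lie in front at (240,10), (300,60) and (400,20), the outer two on top. The bowl is square in the channel. Next I lever the lip up by pressing the handle down at the mouth.

```bash
python3 nudge.py '0 -0.003 0 -0.0005 0;0 0 0 0 0'; python3 nudge.py '0 0 0 0.002 0;0 0 0 0.002 0;0 0 0 0 0';python3 nudge.py '0 0 0 0.002 0;0 0 0 0.002 0;0 0 0 0 0'; python3 -c "
from balls import *
balls('w12')
g=load('pics/w12.npz')['color'];print(g[60:150:5,250].tolist())"
```

```text
time: 11.17
tool_pos: [0.3902, -0.1888, 0.0492]
ee_rot: [3.141, 0.001, 1.113]
wrist_force: [-0.9, -3.0, 0.9]
width: 0.0114
finger_force: 30.0
time: 11.42
tool_pos: [0.3902, -0.1898, 0.0458]
ee_rot: [3.14, 0.003, 1.114]
wrist_force: [-2.9, -5.5, 4.0]
width: 0.0113
finger_force: 30.0
time: 11.67
tool_pos: [0.3906, -0.19, 0.0428]
ee_rot: [3.139, 0.003, 1.114]
wrist_force: [-4.7, -4.0, 9.9]
width: 0.0112
finger_force: 30.0
11.6667 [ 0.3906 -0.19    0.0428] [-4.7 -4.   9.9]
blob (211, 0, 84, 100) 4388.5
-0.28 [20.0, 115.0, 109.0, 79.0, 47.0, 15.0]
-0.15 [2.0, 120.0, 107.0, 73.0, 37.0, -1.0]
0 [-17.0, 130.0, 106.0, 69.0, 27.0, -17.0]
[[24, 29, 47], [18, 25, 34], [22, 29, 38], [21, 27, 38], [22, 31, 40], [22, 33, 39], [21, 29, 36], [25, 30, 38], [143, 158, 166], [142, 159, 167], [142, 160, 166], [184, 207, 217], [165, 185, 195], [166, 183, 194], [167, 187, 197], [165, 184, 194], [159, 183, 193], [161, 183, 192]]
```

```bash
cat > bw.py <<'E'
from h import *
import sys
def bw(*ns):
    for n in ns:
        g=load(f"pics/{n}.npz")["color"][:,:,1].astype(int)
        for c in (238,280): print(n,c,g[98:150:2,c-1:c+2].mean(1).astype(int).tolist())
if __name__=="__main__": bw(*sys.argv[1:])
E
python3 bw.py w2 w4 w5 w11 w12
```

```text
w2 238 [133, 136, 132, 133, 132, 133, 134, 134, 132, 133, 118, 99, 118, 139, 201, 213, 213, 208, 177, 147, 144, 131, 187, 140, 79, 78]
w2 280 [124, 125, 123, 125, 124, 125, 124, 125, 125, 123, 102, 104, 129, 149, 181, 182, 183, 180, 171, 161, 148, 153, 170, 186, 86, 80]
w4 238 [126, 122, 123, 124, 125, 124, 124, 125, 125, 140, 176, 185, 220, 227, 229, 229, 231, 226, 225, 226, 228, 225, 219, 180, 173, 155]
w4 280 [124, 126, 123, 122, 123, 122, 124, 123, 129, 145, 129, 137, 155, 156, 154, 156, 155, 156, 154, 154, 158, 152, 156, 161, 157, 155]
w5 238 [121, 120, 123, 121, 125, 171, 197, 195, 191, 188, 184, 179, 177, 210, 226, 227, 227, 228, 223, 226, 227, 226, 226, 220, 198, 192]
w5 280 [121, 123, 122, 119, 123, 162, 190, 179, 175, 185, 177, 176, 170, 160, 156, 154, 154, 152, 154, 152, 155, 156, 151, 156, 159, 156]
w11 238 [137, 138, 137, 137, 138, 141, 127, 91, 87, 86, 84, 84, 88, 133, 145, 145, 144, 147, 143, 146, 146, 147, 146, 145, 146, 148]
w11 280 [130, 129, 132, 130, 131, 137, 113, 90, 89, 86, 85, 83, 104, 137, 138, 138, 138, 140, 140, 141, 139, 134, 134, 134, 135, 134]
w12 238 [141, 141, 139, 141, 139, 142, 140, 142, 118, 88, 85, 83, 98, 144, 147, 145, 146, 147, 149, 148, 146, 146, 147, 149, 148, 149]
w12 280 [128, 127, 128, 129, 129, 129, 130, 135, 99, 85, 85, 91, 132, 137, 135, 133, 132, 133, 134, 134, 132, 134, 131, 134, 135, 131]
```

```bash
python3 nudge.py '0 0 0 0.002 0;0 0 0 0.002 0;0 0 0 0 0';python3 nudge.py '0 0 0 0.002 0;0 0 0 0.002 0;0 0 0 0 0'; python3 -c "
from balls import *
balls('w13')
import bw;bw.bw('w13')"
```

```text
time: 11.97
tool_pos: [0.3909, -0.19, 0.0415]
ee_rot: [3.138, 0.003, 1.114]
wrist_force: [-9.8, -1.2, 22.5]
width: 0.012
finger_force: 30.0
time: 12.22
tool_pos: [0.391, -0.1899, 0.0396]
ee_rot: [3.138, 0.003, 1.114]
wrist_force: [-13.4, 3.0, 34.9]
width: 0.0119
finger_force: 30.1
12.2167 [ 0.391  -0.1899  0.0396] [-13.4   3.   34.9]
blob (212, 0, 79, 100) 4317.5
-0.28 [20.0, 115.0, 109.0, 79.0, 47.0, 15.0]
-0.15 [3.0, 120.0, 107.0, 73.0, 37.0, -1.0]
0 [-17.0, 130.0, 106.0, 69.0, 27.0, -17.0]
w13 238 [144, 143, 147, 145, 144, 145, 143, 143, 151, 118, 85, 86, 86, 136, 146, 144, 146, 147, 147, 147, 146, 147, 147, 149, 147, 147]
w13 280 [127, 126, 127, 126, 128, 126, 130, 129, 128, 91, 82, 85, 123, 133, 134, 134, 133, 134, 133, 134, 130, 130, 128, 132, 130, 132]
```

```bash
python3 nudge.py '0.025 0 0 -0.001 0;0.025 0 0 0 0;0.025 0 0 0 0;0.025 -0.003 0 -0.005 0;0.025 -0.0025 0 -0.005 0;0.025 0 0 0 0'; python3 -c "
from balls import *
balls('w14')
import bw;bw.bw('w14')";python3 nudge.py '0 0 0 0 0;0 0 0 0 0;0 0 0 0 0;0 0 0 0 0'
```

```text
time: 12.77
tool_pos: [0.388, -0.1933, 0.0444]
ee_rot: [3.141, -0.0, 1.113]
wrist_force: [-0.3, -0.4, 0.5]
width: 0.0249
finger_force: 0.0
12.7667 [ 0.388  -0.1933  0.0444] [-0.3 -0.4  0.5]
blob (218, 0, 71, 93) 3859.5
-0.28 [21.0, 115.0, 110.0, 79.0, 47.0, 15.0]
-0.15 [3.0, 120.0, 107.0, 73.0, 37.0, -0.0]
0 [-17.0, 129.0, 106.0, 69.0, 27.0, -17.0]
w14 238 [141, 141, 140, 169, 211, 206, 200, 197, 189, 183, 185, 185, 184, 186, 186, 186, 186, 186, 182, 183, 181, 180, 170, 170, 169, 173]
w14 280 [133, 132, 151, 187, 145, 119, 108, 86, 101, 140, 143, 142, 143, 143, 142, 143, 142, 142, 143, 142, 143, 145, 146, 145, 142, 142]
time: 13.15
tool_pos: [0.3875, -0.1929, 0.0437]
ee_rot: [-3.141, 0.0, 1.114]
wrist_force: [-0.4, -0.2, 0.4]
width: 0.0115
finger_force: 30.0
```

```bash
python3 nudge.py '0 0 0 0.002 0;0 0 0 0.002 0;0 0 0 0.002 0;0 0 0 0.002 0;0 0 0 0 0';python3 nudge.py '0 0 0 0.002 0;0 0 0 0.002 0;0 0 0 0 0'; python3 -c "
from balls import *
balls('w15')
import bw;bw.bw('w15')"
```

```text
time: 13.57
tool_pos: [0.3878, -0.1938, 0.0391]
ee_rot: [3.141, 0.002, 1.114]
wrist_force: [-7.7, 2.3, 17.5]
width: 0.0119
finger_force: 30.0
time: 13.82
tool_pos: [0.3878, -0.1944, 0.0352]
ee_rot: [3.14, 0.003, 1.114]
wrist_force: [-6.9, 0.9, 16.9]
width: 0.0117
finger_force: 30.0
13.8167 [ 0.3878 -0.1944  0.0352] [-6.9  0.9 16.9]
blob (209, 0, 75, 95) 4458.0
-0.28 [20.0, 115.0, 109.0, 79.0, 47.0, 15.0]
-0.15 [3.0, 120.0, 107.0, 73.0, 37.0, -1.0]
0 [-17.0, 130.0, 106.0, 69.0, 27.0, -17.0]
w15 238 [143, 141, 142, 141, 143, 141, 138, 110, 136, 140, 139, 144, 146, 145, 146, 149, 147, 148, 148, 149, 148, 147, 148, 147, 150, 146]
w15 280 [130, 130, 131, 130, 130, 132, 119, 120, 132, 135, 142, 138, 142, 141, 141, 141, 140, 141, 141, 140, 142, 142, 143, 142, 142, 142]
```

```bash
python3 nudge.py '0 0 0 0.002 0;0 0 0 0.002 0;0 0 0 0 0'; python3 -c "
from balls import *
balls('w16')
import bw;bw.bw('w16')
o=robot.get_obs();s=load('pics/w16.npz')
for p in (-.3,-.1,0,.1,.2,.3):
    print(p,proj(s,scoop_pts(o['tool_pos'],o['ee_rot'][2],p,[(0,.01,.043),(.023,.01,.03),(.0,.01,.0),(.015,.01,.006),(.023,.08,.03),(0,.08,.003)],yg=-.060,d=.012)).round(0).tolist())"
```

```text
time: 14.12
tool_pos: [0.3878, -0.1947, 0.0311]
ee_rot: [3.14, 0.003, 1.114]
wrist_force: [-7.2, -0.1, 16.3]
width: 0.0118
finger_force: 30.0
14.1167 [ 0.3878 -0.1947  0.0311] [-7.2 -0.1 16.3]
blob (208, 0, 78, 113) 5028.5
-0.28 [20.0, 115.0, 109.0, 79.0, 47.0, 15.0]
-0.15 [2.0, 120.0, 107.0, 73.0, 37.0, -1.0]
0 [-17.0, 130.0, 106.0, 69.0, 27.0, -17.0]
w16 238 [30, 29, 35, 66, 119, 139, 142, 132, 101, 104, 109, 114, 119, 150, 149, 145, 149, 149, 147, 147, 149, 149, 148, 149, 148, 152]
w16 280 [130, 132, 129, 133, 131, 135, 131, 105, 102, 108, 112, 118, 139, 134, 140, 143, 144, 143, 143, 142, 143, 146, 143, 144, 143, 146]
-0.3 [[257.0, 101.0], [299.0, 109.0], [257.0, 123.0], [281.0, 121.0], [298.0, -16.0], [257.0, 14.0]]
-0.1 [[257.0, 109.0], [303.0, 111.0], [257.0, 116.0], [283.0, 115.0], [306.0, -45.0], [257.0, -15.0]]
0 [[257.0, 116.0], [305.0, 115.0], [257.0, 114.0], [284.0, 114.0], [312.0, -58.0], [257.0, -29.0]]
0.1 [[257.0, 125.0], [307.0, 121.0], [257.0, 113.0], [285.0, 114.0], [318.0, -69.0], [257.0, -42.0]]
0.2 [[257.0, 137.0], [309.0, 129.0], [257.0, 113.0], [286.0, 116.0], [325.0, -78.0], [257.0, -55.0]]
0.3 [[257.0, 152.0], [312.0, 139.0], [257.0, 115.0], [288.0, 119.0], [334.0, -82.0], [256.0, -65.0]]
```

```bash
python3 nudge.py '0 0 0 0.0015 0;0 0 0 0.0015 0;0 0 0 0 0;0 0 0 -0.002 0;0 0 0 -0.004 0;0 0 0 -0.005 0;0 0 0 -0.006 0;0 0 0 -0.006 0;0 0 0 -0.006 0;0 0 0 -0.004 0;0 0 0 -0.002 0;0 0 0 0 0'; python3 -c "
from balls import *
balls('w17')
import bw;bw.bw('w17')"
```

```text
time: 15.17
tool_pos: [0.3881, -0.1932, 0.0605]
ee_rot: [3.14, 0.0, 1.114]
wrist_force: [-0.4, -0.1, -2.1]
width: 0.0115
finger_force: 30.0
15.1667 [ 0.3881 -0.1932  0.0605] [-0.4 -0.1 -2.1]
blob (210, 0, 76, 114) 5229.0
-0.28 [21.0, 115.0, 110.0, 79.0, 47.0, 15.0]
-0.15 [3.0, 120.0, 107.0, 73.0, 37.0, -0.0]
0 [-17.0, 130.0, 106.0, 69.0, 27.0, -17.0]
w17 238 [34, 52, 76, 119, 136, 138, 139, 135, 102, 101, 106, 111, 114, 130, 176, 160, 143, 142, 142, 143, 143, 143, 145, 144, 144, 145]
w17 280 [118, 130, 133, 134, 136, 134, 136, 122, 100, 104, 109, 114, 120, 140, 128, 132, 133, 132, 134, 135, 135, 136, 133, 133, 130, 131]
```

```bash
python3 nudge.py '0 0 0 -0.003 0;0 0 0 -0.006 0;0 0 0 -0.008 0;0 0 0 -0.009 0;0 0 0 -0.009 0;0 0 0 -0.009 0;0 0 0 -0.007 0;0 0 0 -0.004 0;0 0 0 0 0'; python3 -c "
from balls import *
balls('w18')
import bw;bw.bw('w18')"
```

```text
time: 15.97
tool_pos: [0.3885, -0.1934, 0.1164]
ee_rot: [3.139, 0.0, 1.114]
wrist_force: [1.1, 1.0, -1.3]
width: 0.0115
finger_force: 30.0
15.9667 [ 0.3885 -0.1934  0.1164] [ 1.1  1.  -1.3]
blob (291, 192, 36, 11) 162.5
blob (210, 0, 76, 114) 5293.5
-0.28 [21.0, 115.0, 109.0, 79.0, 47.0, 15.0]
-0.15 [3.0, 120.0, 107.0, 73.0, 37.0, -0.0]
0 [-17.0, 129.0, 106.0, 69.0, 27.0, -17.0]
w18 238 [33, 45, 71, 104, 134, 137, 139, 135, 106, 102, 107, 113, 115, 120, 142, 145, 173, 174, 175, 176, 175, 177, 179, 182, 181, 181]
w18 280 [123, 130, 131, 131, 130, 131, 130, 118, 96, 100, 107, 110, 115, 134, 133, 146, 149, 149, 151, 151, 149, 150, 151, 151, 149, 151]
```

```bash
python3 nudge.py '0 0.0016 0.003 0 0;0 0.0016 0.006 0 0;0 0.0016 0.01 0 0;0 0.0016 0.014 0 0;0 0.0016 0.018 0 0;0 0.0016 0.02 0 0;0 0.0016 0.02 0 0;0 0.0016 0.02 0 0;0 0.0016 0.018 0 0;0 0.0016 0.016 0 0;0 0.0016 0.012 0 0;0 0.0016 0.008 0 0;0 0.0016 0.005 0 0;0 0.0016 0.003 0 0;0 0 0 0 0'; python3 nudge.py '0 0 0 0 -0.02;0 0 0 0 -0.04;0 0 0 0 -0.05;0 0 0 0 -0.05;0 0 0 0 -0.045;0 0 0 0 -0.028;0 0 0 0 -0.01;0 0 0 0 0'; python3 -c "
from balls import *
balls('w19')
import bw;bw.bw('w19')
s=snap('top','t19');h=cv2.cvtColor(s['color'],cv2.COLOR_BGR2HSV)
g=s['color'];f=np.array([.4414,.8973]);l=np.array([f[1],-f[0]]);O=np.array([.4251,-.1193])
print(np.round(proj(s,[list(O+f*y)+[.03] for y in(-.05,-.02,.0,.02,.04,.05)])).tolist(),[g[int(v),int(u)].tolist() for u,v in proj(s,[list(O+f*y)+[.03] for y in(-.05,-.02,0,.02,.03,.04,.05)])])"
```

```text
time: 17.27
tool_pos: [0.5533, -0.249, 0.1144]
ee_rot: [-3.141, -0.0, 1.114]
wrist_force: [-0.1, 0.3, 0.0]
width: 0.0118
finger_force: 30.0
time: 17.93
tool_pos: [0.5525, -0.2491, 0.1152]
ee_rot: [3.141, 0.0, 1.357]
wrist_force: [1.2, -0.2, -1.7]
width: 0.0118
finger_force: 30.0
17.9333 [ 0.5525 -0.2491  0.1152] [ 1.2 -0.2 -1.7]
blob (210, 0, 76, 114) 5284.5
-0.28 [20.0, 114.0, 109.0, 79.0, 47.0, 15.0]
-0.15 [3.0, 119.0, 106.0, 73.0, 36.0, -1.0]
0 [-17.0, 129.0, 105.0, 68.0, 27.0, -17.0]
w19 238 [46, 69, 100, 129, 145, 142, 148, 165, 121, 104, 108, 112, 117, 123, 146, 147, 170, 171, 175, 176, 175, 174, 178, 171, 175, 172]
w19 280 [106, 135, 140, 139, 141, 140, 145, 161, 106, 111, 115, 116, 123, 144, 143, 170, 172, 174, 178, 175, 176, 177, 178, 175, 175, 174]
[[227.0, 237.0], [215.0, 231.0], [207.0, 227.0], [199.0, 223.0], [191.0, 219.0], [187.0, 217.0]] [[129, 137, 97], [124, 131, 91], [113, 122, 85], [113, 121, 86], [114, 122, 82], [116, 124, 85], [106, 111, 80]]
```

```bash
python3 - <<'E'
from h import *
s=load("pics/w19.npz");o=robot.get_obs();p=o["tool_pos"];h=cv2.cvtColor(s["color"],cv2.COLOR_BGR2HSV)
th=-.2143;R=np.array([[np.cos(th),-np.sin(th)],[np.sin(th),np.cos(th)]]);c=np.array([.60915,-.13882])
pr=proj(s,np.c_[np.array([[-.07,-.102],[.07,-.102],[-.063,-.095],[.063,-.095],[0,-.098],[-.063,.0]])@R.T+c,[.052]*6]);print(pr.round(0).tolist())
for col in (310,325,340):
    print(col,[(r,h[r,col].tolist()) for r in range(140,214,3)])
print([(cc,h[120,cc].tolist()) for cc in range(190,226,3)])
E
```

```text
[[211.0, 177.0], [380.0, 177.0], [219.0, 169.0], [372.0, 169.0], [296.0, 173.0], [215.0, 43.0]]
310 [(140, [18, 57, 194]), (143, [20, 55, 196]), (146, [18, 53, 198]), (149, [20, 53, 191]), (152, [20, 56, 195]), (155, [19, 53, 201]), (158, [17, 113, 149]), (161, [17, 140, 113]), (164, [16, 139, 117]), (167, [18, 152, 211]), (170, [20, 145, 237]), (173, [20, 153, 234]), (176, [13, 168, 141]), (179, [13, 167, 142]), (182, [13, 172, 142]), (185, [12, 169, 143]), (188, [12, 167, 145]), (191, [12, 166, 146]), (194, [12, 171, 145]), (197, [12, 160, 147]), (200, [12, 161, 149]), (203, [13, 163, 147]), (206, [12, 165, 145]), (209, [12, 163, 147]), (212, [13, 177, 141])]
325 [(140, [19, 58, 186]), (143, [20, 55, 195]), (146, [19, 55, 195]), (149, [17, 56, 195]), (152, [17, 58, 197]), (155, [19, 54, 194]), (158, [18, 111, 149]), (161, [17, 140, 120]), (164, [17, 146, 115]), (167, [19, 153, 211]), (170, [20, 152, 235]), (173, [20, 150, 235]), (176, [12, 174, 141]), (179, [13, 174, 141]), (182, [13, 170, 144]), (185, [12, 161, 146]), (188, [13, 161, 146]), (191, [13, 165, 147]), (194, [12, 174, 1
[... 290 characters left out ...]
, 114, 145]), (161, [18, 149, 116]), (164, [17, 149, 116]), (167, [19, 157, 208]), (170, [20, 149, 236]), (173, [20, 155, 233]), (176, [12, 176, 132]), (179, [13, 179, 131]), (182, [12, 172, 132]), (185, [12, 152, 138]), (188, [12, 162, 140]), (191, [12, 169, 139]), (194, [11, 170, 138]), (197, [12, 166, 143]), (200, [12, 162, 143]), (203, [12, 166, 141]), (206, [12, 184, 132]), (209, [12, 184, 136]), (212, [12, 179, 140])]
[(190, [11, 176, 142]), (193, [12, 178, 142]), (196, [12, 175, 143]), (199, [12, 183, 142]), (202, [11, 185, 143]), (205, [12, 190, 142]), (208, [11, 183, 113]), (211, [12, 168, 135]), (214, [17, 51, 156]), (217, [17, 53, 124]), (220, [21, 43, 120]), (223, [20, 44, 121])]
```

```bash
python3 nudge.py '0 0 0 0.004 0;0 0 0 0.008 0;0 0 0 0.011 0;0 0 0 0.012 0;0 0 0 0.012 0;0 0 0 0.01 0;0 0 0 0.007 0;0 0 0 0.003 0;0 0 0 0 0'; python3 nudge.py '0 0 0 0.002 0;0 0 0 0.002 0;0 0 0 0 0'; python3 nudge.py '0 0 0 0.002 0;0 0 0 0.001 0;0 0 0 0 0';python3 -c "
from balls import *
balls('w20')
import bw;bw.bw('w20')"
```

```text
time: 18.78
tool_pos: [0.5522, -0.2489, 0.0464]
ee_rot: [-3.139, -0.001, 1.357]
wrist_force: [0.5, -0.2, -1.0]
width: 0.0115
finger_force: 30.0
time: 19.03
tool_pos: [0.5531, -0.2494, 0.0442]
ee_rot: [3.141, 0.0, 1.357]
wrist_force: [0.3, 0.3, -1.8]
width: 0.0115
finger_force: 30.0
time: 19.28
tool_pos: [0.5528, -0.2492, 0.0408]
ee_rot: [-3.141, 0.0, 1.357]
wrist_force: [0.3, 0.5, -1.8]
width: 0.0119
finger_force: 30.0
19.2833 [ 0.5528 -0.2492  0.0408] [ 0.3  0.5 -1.8]
blob (205, 71, 9, 115) 202.5
blob (209, 0, 77, 114) 5301.0
-0.28 [20.0, 114.0, 109.0, 79.0, 47.0, 15.0]
-0.15 [3.0, 119.0, 106.0, 73.0, 36.0, -1.0]
0 [-17.0, 129.0, 105.0, 68.0, 27.0, -17.0]
w20 238 [43, 62, 91, 123, 138, 140, 146, 177, 121, 102, 106, 109, 113, 122, 140, 141, 165, 167, 172, 177, 174, 170, 167, 166, 168, 169]
w20 280 [101, 129, 134, 135, 133, 136, 188, 176, 103, 105, 111, 112, 118, 137, 140, 160, 170, 175, 172, 174, 172, 173, 171, 173, 169, 168]
```

```bash
python3 nudge.py '0 0 0 0.002 0;0 0 0 0 0'; python3 nudge.py '0.02 0 0 0 0;0.022 0 0 0 0;0.022 0 0 0 0;0.022 0 0 0 0;0.022 0 0 0 0;0.022 0 0 0 0;0.022 0 0 0 0;0.022 0 0 0 0';python3 -c "
from balls import *
balls('w21')
import bw;bw.bw('w21')"
```

```text
time: 19.5
tool_pos: [0.5528, -0.2493, 0.0387]
ee_rot: [-3.142, 0.0, 1.357]
wrist_force: [0.4, -1.1, -2.4]
width: 0.0118
finger_force: 30.0
time: 20.17
tool_pos: [0.5528, -0.2493, 0.0389]
ee_rot: [-3.142, 0.0, 1.357]
wrist_force: [-0.0, 0.5, 0.1]
width: 0.0219
finger_force: 0.0
20.1667 [ 0.5528 -0.2493  0.0389] [-0.   0.5  0.1]
blob (200, 0, 17, 189) 1352.0
-0.28 [20.0, 114.0, 109.0, 79.0, 47.0, 15.0]
-0.15 [3.0, 119.0, 106.0, 73.0, 36.0, -1.0]
0 [-17.0, 129.0, 105.0, 68.0, 27.0, -17.0]
w21 238 [133, 99, 105, 161, 203, 201, 198, 195, 193, 187, 185, 159, 159, 162, 161, 161, 160, 161, 164, 170, 169, 164, 160, 160, 162, 165]
w21 280 [113, 96, 99, 126, 197, 197, 193, 190, 187, 185, 175, 161, 160, 160, 158, 159, 162, 167, 167, 166, 164, 167, 165, 166, 165, 162]
```

```bash
python3 nudge.py '0.022 0 0 -0.007 0;0.022 0 0 -0.007 0;0 0 0 0 0;0 0 0 0 0;0 0 0 0 0;0 0 0 0 0'; python3 nudge.py '0 0 0 -0.004 0;0 0 0 -0.01 0;0 0 0 -0.02 0;0 0 0 -0.025 0;0 0 0 -0.025 0;0 0 0 -0.015 0;0 0 0 0 0'; python3 -c "
from balls import *
balls('w22')
import bw;bw.bw('w22')"
```

```text
time: 20.72
tool_pos: [0.5535, -0.2497, 0.0538]
ee_rot: [3.14, 0.001, 1.357]
wrist_force: [0.5, -0.9, 3.3]
width: 0.0118
finger_force: 30.0
time: 21.3
tool_pos: [0.5547, -0.2502, 0.157]
ee_rot: [3.134, 0.002, 1.357]
wrist_force: [1.0, 0.1, -0.9]
width: 0.0117
finger_force: 30.0
21.3 [ 0.5547 -0.2502  0.157 ] [ 1.   0.1 -0.9]
blob (219, 195, 19, 20) 90.0
-0.28 [20.0, 114.0, 109.0, 79.0, 47.0, 15.0]
-0.15 [2.0, 120.0, 106.0, 73.0, 36.0, -1.0]
0 [-18.0, 129.0, 105.0, 68.0, 27.0, -18.0]
w22 238 [189, 220, 218, 217, 213, 212, 210, 206, 202, 199, 186, 169, 170, 172, 169, 170, 172, 173, 171, 173, 169, 170, 168, 164, 170, 169]
w22 280 [142, 130, 112, 177, 179, 171, 200, 198, 194, 186, 173, 173, 170, 173, 172, 169, 169, 170, 171, 173, 173, 171, 179, 173, 172, 177]
```

```bash
python3 - <<'E'
from h import *
s=load("pics/w22.npz");o=robot.get_obs();g=s["color"].astype(int)
for c in (248,258,268): print(c,[(r,g[r,c].tolist()[1]) for r in list(range(0,50,2))+list(range(90,126,2))])
for r in (220,230,240,250,260,266,272): print(r,g[r,246:274:2,1].tolist())
for yg in(-.056,-.06,-.064):
  for p in(-.35,-.3,-.25):
    print(yg,p,proj(s,scoop_pts(o["tool_pos"],o["ee_rot"][2],p,[(0,.085,.003),(0,.01,.043),(0.018,.01,.006),(0,-.075,.007)],yg=yg,d=.008))[:,1].round(0).tolist())
# truffle count in chest view
h=cv2.cvtColor(s["color"],cv2.COLOR_BGR2HSV);m=((h[:,:,2]<80)&(h[:,:,1]>60)).astype(np.uint8)
cs,_=cv2.findContours(m[:150],0,2);print([cv2.boundingRect(c) for c in cs if cv2.contourArea(c)>60])
t=snap("top","t22");h=cv2.cvtColor(t["color"],cv2.COLOR_BGR2HSV);m=((h[:,:,2]<80)&(h[:,:,1]>60)).astype(np.uint8)[120:190,160:270]
cs,_=cv2.findContours(m,0,2);print([cv2.boundingRect(c) for c in cs if cv2.contourArea(c)>15])
E
```

```text
248 [(0, 235), (2, 233), (4, 234), (6, 236), (8, 234), (10, 234), (12, 182), (14, 151), (16, 148), (18, 151), (20, 152), (22, 150), (24, 152), (26, 152), (28, 153), (30, 154), (32, 151), (34, 152), (36, 151), (38, 150), (40, 154), (42, 150), (44, 156), (46, 152), (48, 153), (90, 154), (92, 155), (94, 155), (96, 198), (98, 225), (100, 221), (102, 219), (104, 216), (106, 212), (108, 212), (110, 201), (112, 193), (114, 185), (116, 187), (118, 183), (120, 165), (122, 155), (124, 156)]
258 [(0, 235), (2, 233), (4, 234), (6, 235), (8, 237), (10, 234), (12, 236), (14, 237), (16, 214), (18, 155), (20, 150), (22, 155), (24, 152), (26, 154), (28, 152), (30, 151), (32, 156), (34, 152), (36, 152), (38, 154), (40, 153), (42, 156), (44, 154), (46, 154), (48, 154), (90, 158), (92, 158), (94, 155), (96, 142), (98, 102), (100, 103), (102, 101), (104, 94), (106, 111), (108, 159), (110, 156), (112, 159), (114, 160), (116, 160), (118, 159), (120, 160), (122, 163), (124, 161)]
268 [(0, 236), (2, 237), (4, 235), (6, 237), (8, 237), (10, 235), (12, 236), (14, 237), (16, 236), (18, 233), (20, 167), (22, 149
[... 524 characters left out ...]
204, 197, 186, 151, 107, 40, 30, 57]
250 [31, 65, 114, 129, 135, 141, 141, 136, 135, 132, 118, 66, 28, 35]
260 [37, 153, 205, 216, 219, 225, 226, 221, 210, 198, 183, 128, 37, 30]
266 [42, 90, 101, 141, 201, 227, 229, 221, 189, 139, 89, 74, 34, 29]
272 [38, 82, 82, 84, 86, 87, 80, 87, 81, 80, 79, 74, 44, 27]
-0.056 -0.35 [23.0, 107.0, 128.0, 260.0]
-0.056 -0.3 [16.0, 108.0, 126.0, 259.0]
-0.056 -0.25 [9.0, 110.0, 124.0, 258.0]
-0.06 -0.35 [17.0, 100.0, 121.0, 253.0]
-0.06 -0.3 [9.0, 100.0, 119.0, 253.0]
-0.06 -0.25 [2.0, 101.0, 118.0, 252.0]
-0.064 -0.35 [10.0, 92.0, 115.0, 247.0]
-0.064 -0.3 [3.0, 92.0, 113.0, 247.0]
-0.064 -0.25 [-5.0, 93.0, 111.0, 246.0]
[(440, 0, 54, 59)]
[(15, 18, 6, 6)]
```

```bash
python3 nudge.py '0 -0.01 -0.0106 0 0;0 -0.02 -0.0212 0 0;0 -0.0203 -0.0216 0 0;0 -0.0203 -0.0216 0 0;0 -0.0203 -0.0216 0 0;0 -0.0203 -0.0216 0 0;0 -0.0203 -0.0216 0 0;0 -0.02 -0.0212 0 0;0 -0.011 -0.012 0 0;0 0 0 0 0.097;0 0 0 0 0.096;0 0 0 0 0;0 0 0 0 0'; python3 - <<'E'
from h import *
o=robot.get_obs();print(o["tool_pos"],o["ee_rot"]);d=np.array([.3512,-.3723])-o["tool_pos"][:2];y=o["ee_rot"][2]
print("tx",d@[np.cos(y),np.sin(y)],"ty",d@[np.sin(y),-np.cos(y)])
for n in("top","scene"):
    t=snap(n,n+"23");h=cv2.cvtColor(t["color"],cv2.COLOR_BGR2HSV);m=((h[:,:,2]<95)&(h[:,:,1]>60)).astype(np.uint8)
    if n=="top": m[:,:90]=0;m[:120]=0;m[250:]=0;m[:,270:]=0
    else: m[:140]=0;m[230:]=0;m[:,:170]=0;m[:,292:]=0
    cs,_=cv2.findContours(m,0,2);print(n,[(cv2.boundingRect(c),cv2.contourArea(c)) for c in cs if cv2.contourArea(c)>8])
E
```

```text
time: 22.48
tool_pos: [0.3479, -0.3707, 0.1501]
ee_rot: [-3.138, -0.001, 1.165]
wrist_force: [0.7, 0.4, -0.9]
width: 0.0117
finger_force: 30.0
[ 0.34788101 -0.37067334  0.15011781] [-3.13840562e+00 -1.39426043e-03  1.16548453e+00]
tx -0.00018616781711688682 ty 0.003691485981239572
top [((184, 213, 16, 13), 94.0), ((171, 154, 17, 11), 74.0), ((175, 138, 8, 7), 34.5), ((186, 137, 8, 7), 15.5)]
scene [((256, 225, 11, 5), 27.5), ((245, 217, 4, 13), 8.5), ((200, 193, 8, 9), 30.5), ((201, 188, 7, 4), 8.5), ((201, 184, 34, 44), 467.5), ((193, 168, 42, 11), 170.5), ((257, 158, 13, 12), 78.5)]
```

```bash
python3 - <<'E'
from h import *
t=load("pics/top23.npz");g=t["color"];gray=cv2.cvtColor(g,cv2.COLOR_BGR2GRAY)
for nm,(x0,x1,y0,y1) in {"chest":(166,256,112,176),"trough":(176,206,208,230)}.items():
    c=cv2.resize(gray[y0:y1,x0:x1],None,fx=6,fy=6,interpolation=cv2.INTER_CUBIC)
    k=cv2.HoughCircles(c,cv2.HOUGH_GRADIENT,1,36,param1=80,param2=11,minRadius=22,maxRadius=36)
    if k is not None:
        for u,v,r in k[0]:
            uv=np.array([u,v])/6+[x0,y0]; print(nm,uv.round(1),round(r/6,1),int(c[int(v),int(u)]),plane(t,uv,.018).round(3).tolist())
print("\n".join("".join("#" if v<60 else "+" if v<85 else "." for v in row) for row in gray[130:170,166:200]))
print("\n".join("".join("#" if v<60 else "+" if v<85 else "." for v in row) for row in gray[208:230,176:210]))
E
```

```text
chest [178.9 141.1] 4.7 76 [[0.622, -0.053, 0.018]]
chest [175.1 158.1] 4.8 66 [[0.582, -0.045, 0.018]]
chest [183.2 161.8] 5.3 65 [[0.574, -0.064, 0.018]]
chest [189.6 140.1] 4.3 78 [[0.624, -0.078, 0.018]]
chest [217.8 114.6] 4.0 155 [[0.683, -0.142, 0.018]]
trough [188.2 216.9] 4.6 69 [[0.448, -0.076, 0.018]]
trough [195.8 221.9] 4.8 63 [[0.437, -0.093, 0.018]]
..+...............................
..................................
..................................
..................................
..................................
..................................
..................................
.....................+++++........
..........++#+++.....++++++.......
.........++++++++...++++++++......
.........++++++++...++++..++......
.........+++++.++...+++++.+.......
.........++++++++....++++++.......
..........++++++.......++.........
...........++++...................
..................................
..................................
..................................
..................................
..................................
.................................
[... 736 characters left out ...]

............................++++++
..............................++++
................................++
.........+++#++...................
........++#####+..................
........+###+++#+.................
........##+++++#+.................
........##+++++##+..+.............
........###++++#######+...........
........+###++#########+..........
..........+++++###+++###..........
...............+##++####..........
................+#++####..........
................+######+..........
.................+####+...........
...................+++............
..................................
..................................
..................................
..................................
```

Four truffles are in the chest and two remain in the trough, so all six are accounted for. Next I lay the scoop back.

```bash
python3 nudge.py '0 0 0.0037 0.015 0;0 0 0 0.03 0;0 0 0 0.03 0;0 0 0 0.015 0;0 0 0 0 0;0 0 0 0.006 0;0 0 0 0.006 0;0 0 0 0.006 0;0 0 0 0.006 0;0 0 0 0 0'; python3 nudge.py '0 0 0 0.005 0;0 0 0 0.005 0;0 0 0 0.005 0;0 0 0 0 0'; python3 nudge.py '0 0 0 0.003 0;0 0 0 0.002 0;0 0 0 0 0'
```

```text
time: 23.42
tool_pos: [0.3528, -0.3732, 0.0379]
ee_rot: [3.141, 0.001, 1.164]
wrist_force: [0.1, -0.8, 1.5]
width: 0.0117
finger_force: 30.0
time: 23.75
tool_pos: [0.3523, -0.3722, 0.0217]
ee_rot: [-3.14, -0.001, 1.164]
wrist_force: [0.9, -1.0, 0.7]
width: 0.0119
finger_force: 30.0
time: 24.0
tool_pos: [0.3525, -0.3726, 0.0174]
ee_rot: [-3.141, -0.0, 1.164]
wrist_force: [-1.3, -0.7, 0.6]
width: 0.0116
finger_force: 30.0
```

```bash
python3 nudge.py '0 0 0 0.003 0;0 0 0 0.003 0;0 0 0 0.002 0;0 0 0 0 0'; python3 nudge.py '0 0 0 0.002 0;0 0 0 0.001 0;0 0 0 0 0'; python3 -c "
from balls import *
balls('w24')
import bw;bw.bw('w24')
g=load('pics/w24.npz')['color'].astype(int)
print([(r,g[r,258,1]) for r in range(0,60,3)])"
```

```text
time: 24.33
tool_pos: [0.3525, -0.3724, 0.0092]
ee_rot: [-3.141, -0.0, 1.164]
wrist_force: [-1.2, -0.1, 0.7]
width: 0.012
finger_force: 30.0
time: 24.58
tool_pos: [0.3526, -0.3727, 0.0067]
ee_rot: [-3.141, -0.0, 1.164]
wrist_force: [-1.1, -1.6, 1.3]
width: 0.0121
finger_force: 30.0
24.5833 [ 0.3526 -0.3727  0.0067] [-1.1 -1.6  1.3]
blob (268, 165, 20, 50) 715.5
blob (232, 165, 17, 49) 420.5
-0.28 [20.0, 115.0, 109.0, 79.0, 47.0, 15.0]
-0.15 [3.0, 120.0, 106.0, 73.0, 37.0, -0.0]
0 [-17.0, 129.0, 106.0, 69.0, 27.0, -17.0]
w24 238 [132, 133, 133, 135, 132, 136, 109, 146, 148, 146, 146, 149, 148, 146, 146, 147, 146, 145, 146, 144, 144, 146, 145, 145, 144, 144]
w24 280 [129, 127, 128, 127, 131, 122, 129, 143, 144, 143, 144, 143, 144, 145, 143, 143, 141, 142, 144, 142, 143, 141, 141, 142, 141, 143]
[(0, np.int64(143)), (3, np.int64(144)), (6, np.int64(140)), (9, np.int64(145)), (12, np.int64(143)), (15, np.int64(143)), (18, np.int64(145)), (21, np.int64(146)), (24, np.int64(147)), (27, np.int64(145)), (30, np.int64(146)), (33, np.int64(144)), (36, np.int64(149)), (39, np.int64(145)), (42, np.int64(152)), (45, np.int64(147)), (48, np.int64(150)), (51, np.int64(149)), (54, np.int64(148)), (57, np.int64(151))]
```

```bash
python3 nudge.py '0 0 0 0.001 0;0 0 0 0 0;0.04 0 0 0 0;0.04 0 0 0 0;0.04 0 0 0 0;0.04 0 0 0 0;0.04 0 0 -0.01 0;0.04 0 0 -0.03 0;0.04 0 0 -0.035 0;0.04 0 0 -0.035 0;0.04 0 0 -0.035 0;0.04 0 0 -0.035 0;0.04 0 0 -0.02 0;0.04 0 0 0 0;0.04 0 0 0 0'; python3 - <<'E'
from h import *
s=snap("wrist","w25");o=robot.get_obs();g=cv2.cvtColor(s["color"],cv2.COLOR_BGR2GRAY)
print(o["tool_pos"],o["ee_rot"])
f=np.array([.4169,.909]);l=np.array([.909,-.4169]);O=np.array([.3745,-.3108])
P=[list(O+f*y+l*x)+[z] for x,y,z in [(-.036,.091,.009),(.036,.091,.009),(.036,-.025,.009),(-.036,-.025,.009),(0,.083,.005),(0,.008,.045),(0,-.077,.009)]]
print(proj(s,P).round(0).tolist())
pr=proj(s,P);x0,x1=int(pr[:4,0].min())-6,int(pr[:4,0].max())+7;y0,y1=max(0,int(pr[:4,1].min())-6),int(pr[6,1])+14
print(x0,y0);print("\n".join("".join(" .:-=+*#%@"[min(9,v//24)] for v in row) for row in g[y0:y1:2,x0:x1]))
E
```

```text
time: 25.88
tool_pos: [0.3532, -0.3733, 0.2078]
ee_rot: [3.138, 0.002, 1.164]
wrist_force: [0.7, -0.4, -1.0]
width: 0.0396
finger_force: 0.0
[ 0.35253289 -0.37250302  0.20561627] [-3.14142234e+00 -7.79704999e-05  1.16387258e+00]
[[223.0, 32.0], [285.0, 34.0], [281.0, 136.0], [223.0, 135.0], [254.0, 42.0], [252.0, 108.0], [251.0, 176.0]]
216 26
---------:::::::::::---::::----:::::::::--:::::-::::::::::----::::----------
---------:::::::::::::::::::::::::::::::::::::::::::::::::::::::::::--------
--------:::::::::::::::::::::::::::::::::::::::::::::::::::::::::::::-------
-----------------------------::::::::::::::::::::::::::::::::::::::::-------
------=*#%%%%%%###**###############*****************++==+++++++======-------
------=*###%%%%%%#*+*###%##%%%%#%####%%%%%%%%%%%%%%%%#++#%%%%%%%%%%%#+=-----
------=*%##%@%@@@%#****#%@%%%@%%%%#*#%%%%%%%%%%%%#***+++*#%%%%%%%####+------
------=*###%@@@@@@#*****#%%@@@@%#*****#%%%@@@@%%%#*******#%@@@@@@%%##+------
------=*###%@@@@@%%*******#%@%%%#*####***#%%%%#**********#%%@@@@%%%#*+------
------=*###%@@@@@@%#*******######%@@@@@%%##***************%%@
[... 4859 characters left out ...]
-------
==-=----------==------=--------=-=--+#%@@@%#+----==--------------=====------
==--=----------==-=-=----------=-==-=*%%@@%#+=-====---------------===-------
-==-==-==-----=-=-=-------------=====+*####*++===---=-------------======-===
--===---=--=--===---=------------==+*##%%%%##*+==--=--------------=========-
---=-==-------=-=--=---=====---====+#%%@@@@%%*+==-------------------=====-=-
===-===--------=====================+#%@@@@%#+=-------------------=--=======
=-======-==------======================++++====--===-------=------------====
==-==--=---=---=-===========================-==--=--=---------------=----==-
=======-===---=--==============================--==-=----------------=----==
```

The scoop lies in the tray, bowl up, handle over the lip. Now the lid.

```bash
python3 nudge.py '0.06 0 0 -0.03 0;0.06 0.015 0.01 -0.03 0;0.06 0.0302 0.0206 0 0;0.06 0.0302 0.0206 0 0;0.06 0.0302 0.0206 0 0;0.06 0.0302 0.0206 0 0;0.06 0.0302 0.0206 0 0;0.06 0.0302 0.0206 0 0;0.06 0.0302 0.0206 0 0;0.06 0.0302 0.0206 0 0;0.06 0.0302 0.0206 0 0;0.06 0.0302 0.0206 0 0;0.06 0.015 0.01 0 0;0.06 0 0 0 -0.097;0.06 0 0 0 -0.096;0.06 0 0 0 0;0.06 0 0 0 0'; python3 - <<'E'
from h import *
o=robot.get_obs();s=snap("wrist","w26");p=o["tool_pos"];print(p,o["ee_rot"],o["joint_positions"].round(2))
d=np.array([.692,-.157])-p[:2];y=o["ee_rot"][2];print("tx",d@[np.cos(y),np.sin(y)],"ty",d@[np.sin(y),-np.cos(y)])
ex=np.array([.977,-.2127]);C=np.array([.609,-.139])
print("rim pred x=.075,.095:",proj(s,[list(C+ex*x+np.array([.2127,.977])*yy)+[.195] for x in(.075,.095) for yy in(-.1,.0,.1)]).round(0).tolist())
h=cv2.cvtColor(s["color"],cv2.COLOR_BGR2HSV)
for r in (20,80,140,200): print(r,[(c,h[r,c].tolist()) for c in range(120,400,7)])
E
```

```text
time: 27.35
tool_pos: [0.6911, -0.1571, 0.263]
ee_rot: [-3.137, -0.0, 1.354]
wrist_force: [0.6, 0.4, -0.4]
width: 0.0603
finger_force: 0.0
[ 0.69112107 -0.15707552  0.26302784] [-3.13695928e+00 -3.13098194e-04  1.35447096e+00] [-0.3   0.47  0.79 -0.    1.89 -0.09]
tx 0.00026242054750282614 ty 0.0008422377439532987
rim pred x=.075,.095: [[248.0, 298.0], [247.0, 196.0], [245.0, 72.0], [269.0, 298.0], [270.0, 196.0], [271.0, 72.0]]
20 [(120, [10, 133, 69]), (127, [10, 94, 65]), (134, [17, 50, 164]), (141, [14, 110, 135]), (148, [13, 171, 136]), (155, [12, 186, 133]), (162, [12, 164, 137]), (169, [17, 55, 130]), (176, [11, 184, 130]), (183, [11, 175, 130]), (190, [12, 169, 130]), (197, [13, 176, 133]), (204, [12, 186, 130]), (211, [12, 192, 130]), (218, [12, 189, 132]), (225, [12, 193, 127]), (232, [12, 189, 132]), (239, [12, 181, 128]), (246, [10, 174, 66]), (253, [12, 185, 132]), (260, [12, 184, 132]), (267, [12, 179, 87]), (274, [12, 174, 88]), (281, [12, 170, 84]), (288, [12, 178, 86]), (295, [12, 179, 84]), (302, [11, 174, 82]), (309, [10, 158, 89]), (316, [11, 163, 89]), (323, [11,
[... 2220 characters left out ...]
3]), (183, [18, 57, 185]), (190, [21, 55, 184]), (197, [19, 56, 187]), (204, [19, 55, 189]), (211, [17, 57, 189]), (218, [18, 59, 191]), (225, [19, 59, 194]), (232, [18, 58, 194]), (239, [18, 59, 189]), (246, [21, 188, 233]), (253, [21, 202, 230]), (260, [13, 182, 137]), (267, [11, 172, 147]), (274, [13, 181, 141]), (281, [12, 169, 142]), (288, [12, 170, 141]), (295, [13, 169, 95]), (302, [12, 182, 87]), (309, [11, 171, 91]), (316, [11, 176, 133]), (323, [12, 185, 128]), (330, [12, 187, 127]), (337, [12, 173, 136]), (344, [12, 169, 134]), (351, [12, 172, 132]), (358, [12, 155, 125]), (365, [17, 78, 189]), (372, [17, 75, 177]), (379, [17, 74, 201]), (386, [16, 83, 105]), (393, [15, 81, 101])]
```

```bash
python3 nudge.py '0.06 0 0 0.03 0;0.06 0 0 0.03 0;0.06 0 0 0.025 0;0.06 0 0 0 0;0.06 0 -0.01 0 0;0.06 0 -0.012 0 0;0.06 0 -0.012 0 0;0.06 0 -0.01 0 0;0.06 0 -0.01 0 0;0.06 0 -0.01 0 0;0.06 0 -0.01 0 0'; python3 nudge.py '0.06 0 -0.01 0 0;0.06 0 -0.01 0.001 0;0.06 0 -0.01 0.001 0;0.06 0 -0.01 0.001 0;0.06 0 -0.01 0.001 0;0.06 0 0 0 0;0.06 0 0 -0.02 0;0.06 0 0 -0.03 0;0.06 0 0 -0.03 0;0.06 0 0 -0.03 0'
```

```text
time: 28.32
tool_pos: [0.6193, -0.142, 0.1828]
ee_rot: [3.139, 0.0, 1.355]
wrist_force: [0.6, -1.5, -0.3]
width: 0.0601
finger_force: 0.1
time: 29.15
tool_pos: [0.5706, -0.1312, 0.2893]
ee_rot: [3.14, 0.0, 1.356]
wrist_force: [-0.3, 0.5, -0.1]
width: 0.0598
finger_force: 0.0
```

```bash
python3 nudge.py '0.06 -0.0234 -0.0137 0 0;0.06 -0.0234 -0.0137 0 0;0.06 -0.0234 -0.0137 0 0;0.06 -0.0234 -0.0137 0 0;0.06 -0.0234 -0.0137 0 0;0.06 -0.0234 -0.0137 0 0;0.06 -0.0234 -0.0137 0 0;0.06 -0.0234 -0.0137 0 0;0.06 -0.0234 -0.0137 0 0;0.06 -0.0234 -0.0137 0 0;0.06 -0.0234 -0.0137 0 0;0.06 -0.0234 -0.0137 0 0;0.06 0 0 0 0;0.06 0 0 0 0;0.06 0 0 0 0;0.06 0 0 0 0;0.06 0 0 0 0;0.06 0 0 0 0;0.06 0 0 0 0;0.06 0 0 0 0'; python3 - <<'E'
from h import *
t=snap("top","t30");g=cv2.cvtColor(t["color"],cv2.COLOR_BGR2GRAY);h=cv2.cvtColor(t["color"],cv2.COLOR_BGR2HSV)
th=-.2143;R=np.array([[np.cos(th),-np.sin(th)],[np.sin(th),np.cos(th)]]);c=np.array([.60915,-.13882])
print(proj(t,np.c_[np.array([[-.072,-.103],[.07,-.103],[.07,.103],[-.072,.103]])@R.T+c,[.063]*4]).round(0).tolist())
m=cv2.inRange(h,(10,90,90),(26,255,255))
print("\n".join("".join(" .:-=+*#%@"[min(9,v//24)] for v in row) for row in g[70:240:4,100:330:2]))
t0=load("pics/top0.npz")["color"].astype(int);d=np.abs(t["color"].astype(int)-t0).sum(2)
for nm,(x0,x1,y0,y1) in {"carton":(294,328,86,118),"spool":(302,342,136,176),"stamp":(290,318,188,208),"tray":(250,332,216,270)}.items(): print(nm,d[y0:y1,x0:x1].mean().round(1),(d[y0:y1,x0:x1]>90).sum())
E
```

```text
time: 30.82
tool_pos: [0.3506, -0.3701, 0.2869]
ee_rot: [3.142, 0.0, 1.358]
wrist_force: [-0.1, -0.1, -0.8]
width: 0.06
finger_force: 0.0
[[254.0, 183.0], [267.0, 120.0], [175.0, 102.0], [161.0, 164.0]]
####%################%+-------------------:::--========----+*+++++===================================-=============
######################----------------::--------===========-====================================================-==
#####################=------------::-=-----------==================================================================
###%################+-----------------------------====================================-============================
###################*-------------------------------============================-------------=======================
###################=====------------------------:---========================--------------------============----===
##################==========---------------:---:-::-========================-------------------------=-----------==
################*+======-------=-------::::-:::-=============================--------
[... 3444 characters left out ...]
-*#****#%#+-===================-=*================================
%%%%%%##*++====================%###########*++::--=#####****#%#+---===========--=@%%#%*+===========================
#%%%%%%#%##%%#**++======+=========*#***##****##++*##########****#%#+-=========--%***#%%%%%#+=========+=============
%%%%%%%%%%%%%%%%#%%##*+===============#%#+=++****################****+=======--%%#####**#%%%%#%*+==================
%%%%%%%%%%%%%%%%%%%%%%%%%%#**+===========+*%#+=+****################*+======--###%%%%%###****#%%%%%#+==============
%%%#%%%%%%%%%%%%%%%%%%#%%%%##%%%#**+=========+*%#*++****####*#######*=======-#%#%%%%%*********++*#%%%%##*==========
carton 22.4 0
spool 27.1 0
stamp 23.8 0
tray 33.6 192
```

```bash
python3 nudge.py '0.06 0 0 0 0;0.06 0 0 0 0;0.06 0 0 0 0;0.06 0 0 0 0;0.06 0 0 0 0;0.06 0 0 0 0;0.06 0 0 0 0;0.06 0 0 0 0;0.06 0 0 0 0;0.06 0 0 0 0;0.06 0 0 0 0;0.06 0 0 0 0'; python3 - <<'E'
from h import *
a=load("pics/top0.npz")["color"];b=load("pics/t30.npz")["color"];c=snap("top","t31")["color"]
H=lambda x:cv2.cvtColor(x,cv2.COLOR_BGR2HSV)
for n,x in(("t0",a),("t30",b),("t31",c)): print(n,[H(x)[v,u].tolist() for u,v in((190,130),(210,145),(235,150),(220,160),(225,180))])
d=np.abs(b.astype(int)-c).sum(2);print("moved",d[90:200,150:280].mean(),(d[90:200,150:280]>90).sum())
# bright wood mask extents of lid
h=H(c);m=cv2.inRange(h,(14,90,120),(26,255,255))[90:200,140:285];cs,_=cv2.findContours(m,0,2);k=max(cs,key=cv2.contourArea)
r=cv2.minAreaRect(k);t=load("pics/t31.npz");q=cv2.boxPoints(r)+[140,90];P=plane(t,q,.062);print(q.round(0).tolist());print([np.linalg.norm(P[i]-P[i-1]).round(3) for i in range(4)])
E
```

```text
time: 31.87
tool_pos: [0.3502, -0.3705, 0.2869]
ee_rot: [3.142, 0.0, 1.357]
wrist_force: [-0.4, 0.5, 0.2]
width: 0.06
finger_force: 0.0
t0 [[19, 34, 216], [18, 35, 220], [18, 42, 172], [18, 35, 218], [13, 132, 135]]
t30 [[16, 151, 189], [15, 151, 193], [15, 150, 192], [16, 150, 194], [13, 142, 147]]
t31 [[15, 150, 190], [16, 154, 192], [15, 150, 192], [16, 149, 193], [13, 143, 148]]
moved 4.11951048951049 0
[[158.0, 167.0], [175.0, 89.0], [279.0, 112.0], [262.0, 190.0]]
[np.float64(0.23), np.float64(0.178), np.float64(0.235), np.float64(0.176)]
```

```bash
python3 -c "
from bench import robot
print(robot.close_job())"
```

```text
the job is handed in; nothing more can be done
None
```

I've handed in the job at about 32 s. By my last camera checks, four truffles are in the shut chest and two are still in the trough. The scoop is back bowl up in its tray, and the carton, spool and stamp haven't moved. No verdict came back.

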